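# Fit the idler pivot axle under the cross arm and rock the arm

## Task

Take the steel pivot axle out of its wooden stand and lower it, thin end down, through the eye of the idler arm into the pedestal's bore: the cross arm overhead is in the way, so start it at a lean, straighten it as it goes down, do not drop it in, and leave it fully home with its collar flat on the eye. Then rock the idler arm on it by its roller end to feel the pivot for play: first away from the robot to its stop, then back towards the robot to its other stop, and leave it about midway between the stops. Leave the spray can, the spanner and the loose bearing alone.

Things in the scene. Friction and masses are not known exactly. Their poses are not given: they have to be found in the camera images.
- axle_centre (a point): Centre (half-way up) of the loose steel pivot axle, 190 mm long, about 0.5 kg, upright in the stand; +z points to its grip end. From its lower tip: nose 14 mm diameter to 62 mm, taper to 76 mm, journal 26 mm diameter to 130 mm, collar 42 mm diameter to 138 mm, grip spigot 22 mm diameter to the top at 190 mm. This point is 95 mm above the tip.
- axle_collar (a point): Point on the axle's own axis at the underside of its collar, 130 mm above the lower tip and 60 mm below the top; z is the axle's axis towards the grip end.
- stand: Fixed wooden block 85 x 85 mm, 75 mm high, origin at the centre of its underside. It has one central vertical hole, 16.5 mm wide and 60 mm deep, in which the axle's nose stands loosely; the axle's tip then is 15 mm above the bench and its top 205 mm.
- pedestal: Fixed grey pedestal, origin at bench level on the bore's axis; x points away from the robot (turned at most 0.25 rad), y to its left, z up. Base plate 14 mm thick, x -65..65, y -70..165 mm. On the origin a round boss, 56 mm diameter, topped by the idler arm's eye. A 36 mm square post at x 12, y 130 mm carries the cross arm.
- cross_arm (a point): Point on the underside of the fixed cross arm straight above the bore, 300 mm above the bench, 150 mm above the bore's mouth; axes as the pedestal's. The cross arm is 25 mm high and spans x -5..30, y -35..148 mm from the bore's axis: the 190 mm axle cannot be held upright over the bore. The side towards the robot (-x) is open.
- bore_mouth (a point): Centre of the bore's mouth: the top face of the idler arm's eye, 150 mm above the bench; axes as the pedestal's. The bore is vertical, 29 mm diameter, straight through the eye and the boss, 136 mm deep. When the axle is home its collar's underside is on this point and its top 60 mm above it, 90 mm below the cross arm.
- roller (a point): Centre of the rubber roller at the free end of the idler arm, 130 mm from the bore's axis on the -y side (the robot's right), 166 mm above the bench with the roller's top at 184 mm; roller 40 mm diameter, 36 mm high, does not spin. The flat steel arm under it is 28 mm wide and its top is 148 mm above the bench; nothing stands above the roller.
- idler_arm (a joint): Angle of the idler arm about the vertical axis of the bore (rad): 0 when it points along the pedestal's -y (midway between its stops); positive swings the roller away from the robot (+x), negative towards it. Stops at +0.38 and -0.38. It turns stiffly (about 1 N at the roller), has no spring and stays where it is left.
- spray_can: Loose upright spray can, 62 mm diameter, 160 mm high, origin at its underside; bystander.
- spanner: Loose steel spanner lying flat, about 190 mm long, 10 mm high, origin at its middle on the underside; bystander.
- bearing: Loose steel bearing ring lying flat, 72 mm outside, 34 mm inside, 22 mm high, origin at its underside; bystander.
- axle: The same axle; origin at its lower tip.

How it is judged (in metres and radians):
On the way, in this order (a step that is already met when the one before it is completed fails the run):
1. the axle is fully home in the bore, its collar on the eye (horizontal distance between axle_collar and bore_mouth below 0.005 m and z of axle_collar in the frame of bore_mouth between -0.004 and 0.004 m and angle between axle_collar's own z axis and vertical below 0.06 rad), for 0.2 s.
2. the arm is rocked away from the robot to its stop (value of joint idler_arm above 0.3 rad), for 0.05 s.
3. then rocked towards the robot to its other stop (value of joint idler_arm below -0.3 rad), for 0.05 s.
At the end, for the whole second after the job is handed in: The axle is home and at rest: its collar's underside within 4 mm in height and 5 mm sideways of the bore's mouth, upright within 0.06 rad; the idler arm is within 0.15 rad of midway (all of step 1 and linear speed of axle below 0.02 m/s and value of joint idler_arm between -0.15 and 0.15 rad); the robot touches nothing.
It fails at once if the spray can is moved more than 30 mm (distance of spray_can from where it was at the start of the episode above 0.03 m).
It fails at once if the spanner is moved more than 30 mm (distance of spanner from where it was at the start of the episode above 0.03 m).
It fails at once if the bearing is moved more than 30 mm (distance of bearing from where it was at the start of the episode above 0.03 m).
It fails at once if the axle is dropped into the bore (it moves faster than 0.6 m/s with its collar within 60 mm of the mouth's axis and less than 140 mm above it) (linear speed of axle above 0.6 m/s and horizontal distance between axle_collar and bore_mouth below 0.06 m and z of axle_collar in the frame of bore_mouth below 0.14 m).
It also fails if it takes over 72 s, if anything falls off the work surface, if the arm or the gripper's body presses on something with over 40 N, if the wrist force passes 120 N, or if a joint passes its speed limit or range.

## Robot

A 7-joint arm with a two-finger parallel gripper is mounted at the origin on the work surface. World frame = base frame: x ahead of the robot, y to its left, z up, the work surface at z = 0. Lengths are in m, angles in degrees, forces in N, time in s.
With the tool pointing down it reaches from about 0.4 to 0.925 m from the base axis. Payload 4.1 kg.
Tool frame: the origin (TCP) lies on the centre line of the jaws, within the pads' length; the fingertips stand 11 mm ahead of it and the grasp point (between the pads) lies 8 mm behind it (bot.tip_reach is the z of the fingertips in the tool frame, in m); z points along the fingers, y is the line along which they close (so a half turn about z gives the same grasp; the last joint's range is limited). The gripper opens to 85 mm and grips with 20 to 120 N. Pads are 22 mm wide; open, the fingers measure 114 mm over their backs; the gripper's body (76 mm by 85 mm) begins 54 mm behind the grasp point. The pads swing forward as they close: fully open they stand 13 mm farther back than shut.
Start: joints at [-70.015, 22.827, 2.584, 88.041, -1.071, 69.15, -2.905], TCP at [0.281, 0.586, 0.209] pointing down, gripper open.
Joint ranges: [-161.44, 161.44], [-28.35, 127.94], [-78.24, 83.42], [0, 140.83], [-78.03, 258.03], [13.02, 114.36], [-168.23, 168.23]. Speed limits (degrees/s): [147.25, 147.25, 180, 180, 180, 180, 180].

## Interface

Orientations are given as [roll, pitch, yaw] about the fixed x, y, z axes, in that order (R = Rz(yaw) Ry(pitch) Rx(roll)).
In Python, from bench import bot gives the robot as it stands.
- The arm moves only by the tool servo_tool, never from a script. Its argument "moves" is one flat list of numbers, 7 for each row, row after row: the turn, a rotation vector about the world's x, y, z in degrees, then the shift along the world's x, y, z in units of 50 mm (1.0 is 50 mm), then the finger opening in mm, from 0 to 85.4. A call has 1 to 8 rows; each row is the pose to reach, as a shift and turn from the pose commanded when the call began; what a row does not reach only later rows make up. A row lasts 1/10 s, in which the tool goes at most 50 mm and 8.59 degrees, less where a joint would pass 70% of its speed; a pose out of reach is approached as far as the arm can. A call with a gripper value outside its range is refused whole. The fingers move at their own pace and stop on an object; the grip force is fixed at half the most. Time passes only in rows, so rows that repeat a pose let the fingers close. It gives the time, the measured TCP pose, the force, the opening and the grip force at its end, in the units of the state.
- bot.get_obs(): the state, without advancing time (a new reading comes with each control period).
- bot.get_image(name): name is "side" or "top" or "wrist"; returns a dict with "color" (480x640x3 uint8, red, green, blue), "fx", "fy", "cx", "cy" (pixels), "R" (3x3) and "t" (3): a world point X has camera coordinates R X + t. Camera axes: x right, y down, z forward; pixel columns grow to the right and rows downward; lengths in m; the calibration is good to about 2 mm. A picture is of the moment at which its call begins. There is no depth.
- bot.hand_in(): hands the job in; it is judged then, once.
Trained networks look in a picture, given as the dict that the camera call returned (one of the last four; its "shot" number tells which), for a name from the list of things; names that differ only in an ending like _2 or _b are one class to them, and where a whole thing is asked for, a point or a joint stands for the part that bears it (a point fixed in the world has none). Each returns a list of dicts, best first, with "confidence" (0 to 1); they miss things now and then, are a little off and sometimes report something else, mostly with a low value. They report only what shows in the picture. A call takes as long as a camera call.
- bot.trace(picture, label): "mask" (480x640 bool, what is visible of it) and "location" ([column, row] in pixels, amid what is visible of it).
The state is a dict: "time": time; "joint_positions": joint angles; "joint_vel": joint speeds; "effort": joint torques, N m; "eef_pos": TCP position; "orientation": TCP orientation; "force": force on the tool from outside, world axes, zero at the start; "wrist_torque": the same for the moment, N m; "width": opening from 0.0 (shut) to 1.0 (fully open); "finger_force": force on a finger pad.
Only numpy, scipy, OpenCV 4.12 (cv2) and the standard library are available. Lean on these libraries where they do the work, as an engineer would, in place of code of your own. Each camera call takes 0.05 s, during which the arm holds its last target. There are 200 camera calls.

## Working session

There is one attempt and no reset: what is moved stays moved. The work goes in short steps, Python scripts to look and compute and a tool call to move; the robot and the scene stay as the last step left them, time stands still between calls to the robot, and variables do not carry over. Pictures are saved under pics/ and viewed, at most 10 in all, crops included, and the job is handed in when it is done.

Besides the shell and the picture viewer there is one more tool, called after ">>>" as name(argument=value, ...) on one line, values as JSON. servo_tool: Moves the arm, as the interface text tells. Its arguments: {"type":"object","properties":{"moves":{"type":"array","items":{"type":"number"}}},"required":["moves"]}

```bash
ls; mkdir -p pics; python3 - <<'E'
from bench import bot
import cv2,numpy as np
o=bot.get_obs();print(o['time'],o['eef_pos'],o['orientation'],o['width'],o['force'],bot.tip_reach)
for n in['side','top']:
    p=bot.get_image(n);cv2.imwrite(f'pics/{n}0.png',p['color'][:,:,::-1])
    print(n,p['fx'],p['fy'],p['cx'],p['cy'],np.array(p['R']).round(4).tolist(),np.array(p['t']).round(4).tolist())
    for l in['axle','stand','pedestal','idler_arm','roller','spray_can','spanner','bearing']:
        for d in bot.trace(p,l)[:2]:
            m=d['mask'];ys,xs=np.nonzero(m);print(l,round(d['confidence'],2),d['location'],m.sum(),(xs.min(),xs.max(),ys.min(),ys.max()) if m.any() else '')
E
```

```text
pics
0.0 [0.2811104  0.5853002  0.20753919] [-1.79885553e+02  7.07357294e-03  1.54349401e+02] 0.9981123743407654 [ 0.34096959  0.44965329 -0.77632477] 0.011
side 496.279001562481 496.279001562481 322.99737921117804 243.27109758928864 [[-0.9956, -0.0921, 0.019], [-0.0664, 0.5455, -0.8355], [0.0666, -0.833, -0.5492]] [0.6122, 0.2262, 0.8343]
axle 0.77 [403.6, 196.7] 684 (np.int64(394), np.int64(413), np.int64(169), np.int64(226))
stand 0.64 [395.7, 239.9] 2065 (np.int64(375), np.int64(424), np.int64(214), np.int64(265))
pedestal 0.73 [353.4, 356.6] 14594 (np.int64(314), np.int64(403), np.int64(181), np.int64(444))
idler_arm 0.58 [339.6, 246.1] 611 (np.int64(330), np.int64(344), np.int64(225), np.int64(303))
roller 0.61 [338.7, 251.6] 680 (np.int64(329), np.int64(345), np.int64(225), np.int64(303))
spray_can 0.9 [297.6, 235.6] 2163 (np.int64(282), np.int64(312), np.int64(200), np.int64(279))
spanner 0.87 [218.7, 393.2] 1557 (np.int64(158), np.int64(275), np.int64(374), np.int64(415))
bearing 0.66 [355.2, 353.7] 14678 (np.int64(313), np.int64(403), np.int64(181), np.int64(444))
bearing 0
[... 502 characters left out ...]
.int64(346), np.int64(248), np.int64(328))
idler_arm 0.85 [301.4, 270.1] 1551 (np.int64(256), np.int64(346), np.int64(254), np.int64(296))
roller 0.77 [301.7, 273.9] 1426 (np.int64(256), np.int64(345), np.int64(254), np.int64(296))
roller 0.3 [448.8, 328.6] 417 (np.int64(438), np.int64(461), np.int64(321), np.int64(342))
spray_can 0.88 [392.6, 227.7] 1222 (np.int64(376), np.int64(412), np.int64(206), np.int64(250))
spray_can 0.54 [250.1, 282.5] 9329 (np.int64(169), np.int64(346), np.int64(248), np.int64(328))
spanner 0.76 [237.6, 198.6] 762 (np.int64(222), np.int64(249), np.int64(156), np.int64(238))
bearing 0.89 [351.7, 205.0] 746 (np.int64(338), np.int64(370), np.int64(193), np.int64(227))
```

View pics/side0.png

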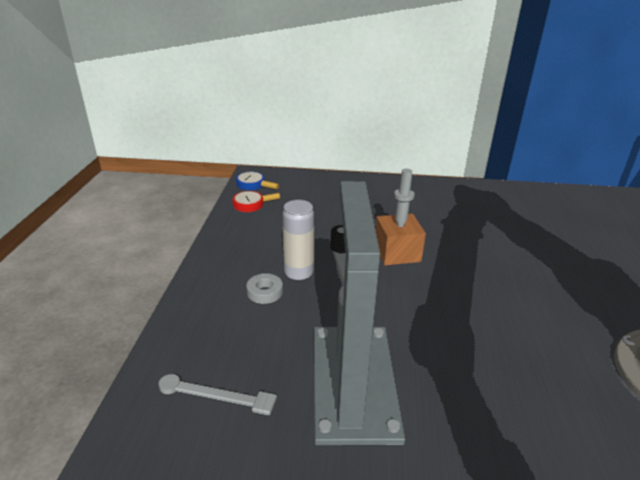

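View pics/top0.png

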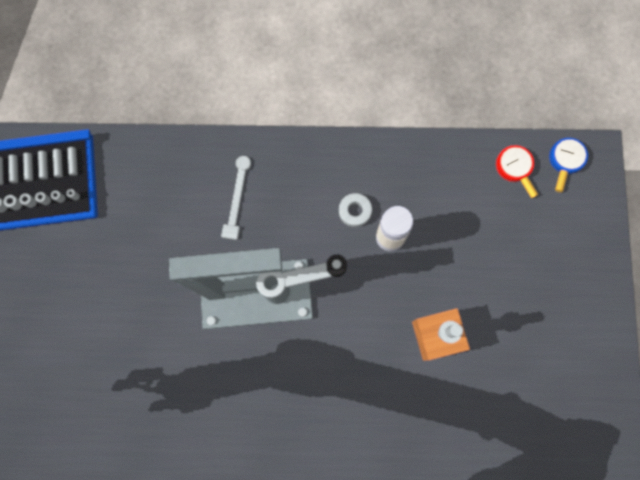

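The side view shows the axle in its stand at (404,200) and the cross arm and post at (360,250). The top view shows the eye at about (270,286), the roller at (337,265), the axle top at (455,331), and the can at (397,215). I'll zoom in to measure these.

```bash
cat > h.py <<'E'
import numpy as np,cv2
def ray(p,uv,z):
    R=np.array(p['R']);t=np.array(p['t']);c=-R.T@t
    d=R.T@np.array([(uv[0]-p['cx'])/p['fx'],(uv[1]-p['cy'])/p['fy'],1])
    return c+d*(z-c[2])/d[2]
def proj(p,X):
    q=np.array(X)@np.array(p['R']).T+np.array(p['t'])
    return np.c_[p['fx']*q[:,0]/q[:,2]+p['cx'],p['fy']*q[:,1]/q[:,2]+p['cy']]
E
python3 - <<'E'
from bench import bot
from h import *
p=bot.get_image('top');c=p['color'][:,:,::-1]
A=cv2.resize(c[240:335,160:350],None,fx=4,fy=4,interpolation=cv2.INTER_CUBIC)
B=cv2.resize(c[300:365,405:475],None,fx=3,fy=3,interpolation=cv2.INTER_CUBIC)
q=bot.get_image('side');s=q['color'][:,:,::-1]
C=cv2.resize(s[165:270,370:430],None,fx=2,fy=2,interpolation=cv2.INTER_CUBIC)
D=cv2.resize(s[170:310,320:350],None,fx=1.5,fy=1.5,interpolation=cv2.INTER_CUBIC)
I=np.zeros((595,760,3),np.uint8);I[:380]=A;I[385:385+195,:210]=B;I[385:385+210,230:350]=C;I[385:385+210,380:425]=D
cv2.imwrite('pics/z.png',I)
for l,n in(('axle',1),('stand',1),('roller',1),('pedestal',1)):
  for pp in(p,q):
    d=bot.trace(pp,l)
    if d: print(l,d[0]['location'],[x.round(1).tolist() for x in [cv2.boxPoints(cv2.minAreaRect(np.argwhere(d[0]['mask'])[:,::-1].astype(np.float32)))]])
for n,uv,z in(('eye',(270,286),.15),('roller',(337,265),.184),('axtop',(455,331),.205),('can',(397,217),.16),('bearing',(355,209),.022),('can2',(397,217),.16)):print(n,ray(p,uv,z).round(4))
E
```

```text
axle [451.5, 326.2] [[[435.0, 336.0], [444.6000061035156, 316.79998779296875], [463.79998779296875, 326.3999938964844], [454.20001220703125, 345.6000061035156]]]
axle [400.4, 195.8] [[[394.0, 169.0], [413.0, 169.0], [413.0, 226.0], [394.0, 226.0]]]
stand [433.7, 337.3] [[[410.5, 319.5], [456.79998779296875, 306.8999938964844], [468.20001220703125, 348.6000061035156], [421.8999938964844, 361.20001220703125]]]
stand [396.4, 240.5] [[[373.70001220703125, 216.3000030517578], [421.6000061035156, 212.89999389648438], [425.0, 261.3999938964844], [377.20001220703125, 264.79998779296875]]]
roller [299.8, 273.2] [[[253.3000030517578, 274.6000061035156], [343.3999938964844, 251.0], [350.0, 276.3999938964844], [259.8999938964844, 299.8999938964844]]]
roller [337.5, 252.2] [[[330.0, 225.0], [344.0, 225.0], [344.0, 305.0], [330.0, 305.0]]]
pedestal [249.3, 284.4] [[[167.10000610351562, 256.29998779296875], [344.29998779296875, 240.39999389648438], [351.20001220703125, 316.29998779296875], [174.0, 332.20001220703125]]]
pedestal [354.4, 356.9] [[[314.0, 181.0], [403.0, 181.0], [403.0, 444.0], [314.0, 444.0]]]
eye [0.5566 0.0216 0.15  ]
roller [ 0.594  -0.1064  0.184 ]
axtop [ 0.4739 -0.32    0.205 ]
can [ 0.6946 -0.2215  0.16  ]
bearing [ 0.7467 -0.1447  0.022 ]
can2 [ 0.6946 -0.2215  0.16  ]
```

View pics/z.png

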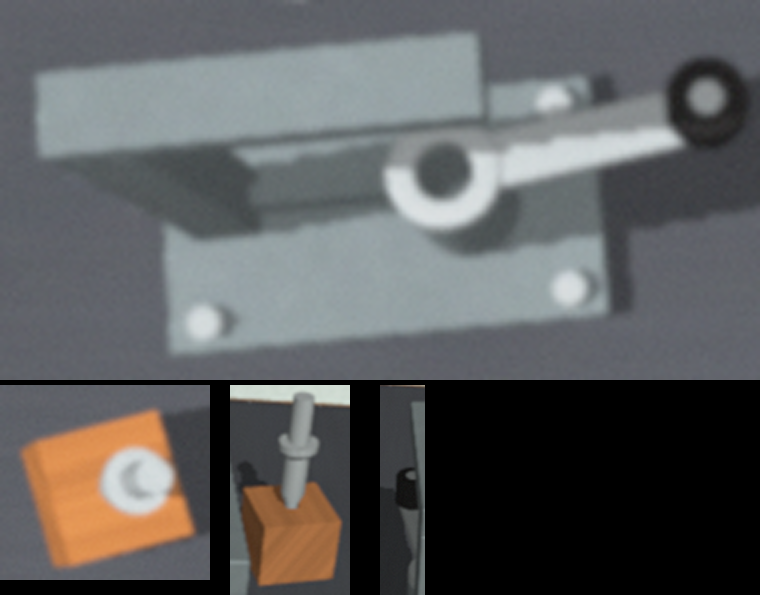

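```bash
python3 - <<'E'
from bench import bot
from h import *
from scipy.optimize import least_squares
p=bot.get_image('top');q=bot.get_image('side')
f=lambda x,y:((x+.5)/4-.5+160,(y+.5)/4-.5+240)
M=np.array([[30,148,325],[30,-35,325],[-5,-35,325],[-5,148,325],[-65,165,14],[-65,-70,14],[0,0,150],[0,0,150]])/1e3
U=np.array([f(36,75),f(475,34),f(482,122),f(40,157),f(169,353),f(608,313),f(442,171),f(443,169)])
def X(s,M=M):
    c,n=np.cos(s[2]),np.sin(s[2]);return np.c_[s[0]+c*M[:,0]-n*M[:,1],s[1]+n*M[:,0]+c*M[:,1],M[:,2]]
r=least_squares(lambda s:(proj(p,X(s))-U).ravel(),[.56,.02,0]);print(r.x.round(4),r.fun.reshape(-1,2).round(1).tolist())
# side: check
print('side proj',proj(q,X(r.x)).round(0).tolist())
ro=ray(p,f(706,98),.184);d=ro[:2]-r.x[:2];print('roller',ro.round(4),np.hypot(*d),'idler',np.arctan2(d[1],d[0])+np.pi/2-r.x[2])
a=ray(p,(456.4,330.9),.205);b=ray(p,(450.8,332),.153);print('axle top',a,'collar',b)
print('side proj of those',proj(q,[a,b]))
print('side px->',ray(q,(407,171),.205),'collar',ray(q,(370+(298-230)/2,165+(445-385)/2),.153))
# stand top corners
g=lambda x,y:(405+x/3,300+(y-385)/3)
S=[ray(p,g(*c),.075) for c in((38,445),(158,410),(193,533),(63,568))];print('stand',np.round(S,4).tolist(),np.mean(S,0))
E
```

```text
[0.5631 0.0213 0.108 ] [[-0.6, -0.5], [0.7, -0.2], [0.5, -1.2], [-0.8, 0.0], [0.0, 0.6], [0.1, 0.7], [0.1, 0.2], [-0.1, 0.7]]
side proj [[348.0, 252.0], [341.0, 179.0], [365.0, 180.0], [380.0, 252.0], [405.0, 439.0], [385.0, 326.0], [357.0, 292.0], [357.0, 292.0]]
roller [ 0.5956 -0.1048  0.184 ] 0.13021360682927643 idler 0.14403208522383804
axle top [ 0.47414059 -0.32247949  0.205     ] collar [ 0.47506534 -0.32272556  0.153     ]
side proj of those [[407.37651698 169.21279443]
 [404.17128854 191.67216931]]
side px-> [ 0.47533982 -0.31364389  0.205     ] collar [ 0.47609271 -0.30742423  0.153     ]
stand [[0.5025, -0.2718, 0.075], [0.5276, -0.353, 0.075], [0.4459, -0.3745, 0.075], [0.4212, -0.2877, 0.075]] [ 0.47431705 -0.32175853  0.075     ]
```

```bash
cat >> h.py <<'E'
from scipy.spatial.transform import Rotation as Ro
def Rt(th,psi,s):
    th,psi=np.radians([th,psi]);z=np.array([np.sin(th)*np.cos(psi),np.sin(th)*np.sin(psi),-np.cos(th)])
    y=s*np.array([-np.sin(psi),np.cos(psi),0]);return np.c_[np.cross(y,z),y,z]
def cur(o): return np.array(o['eef_pos']),Ro.from_euler('xyz',o['orientation'],degrees=True).as_matrix()
def go(o,g,th,psi,s,off=.008):
    """g: wanted position of the point `off` behind the TCP (grasp point)"""
    P,R=cur(o);T=Rt(th,psi,s)
    rv=np.degrees(Ro.from_matrix(T@R.T).as_rotvec());tcp=np.array(g)+off*T[:,2]
    print('turn',rv.round(1).tolist(),'shift',((tcp-P)/.05).round(3).tolist(),'|rv|',np.linalg.norm(rv).round(1))
E
python3 - <<'E'
from bench import bot
from h import *
o=bot.get_obs();P,R=cur(o)
w=bot.get_image('wrist');Rc=np.array(w['R']);c=-Rc.T@np.array(w['t']);print('cam in tool',R.T@(c-P),'axis',R.T@Rc[2])
for s in(1,-1):
    go(o,[.30,.30,.45],30,20,s); go(o,[.36,-.24,.30],60,-34,s)
E
```

```text
cam in tool [ 0.0852997   0.00054001 -0.16389165] axis [-0.32902517 -0.00096706  0.94432066]
turn [-1.5, -30.8, 44.6] shift [0.447, -5.691, 4.689] |rv| 54.2
turn [-29.9, -52.1, -7.6] shift [1.687, -16.596, 1.748] |rv| 60.5
turn [37.9, -1.9, -130.6] shift [0.447, -5.691, 4.689] |rv| 136.0
turn [-75.1, 43.0, 149.5] shift [1.687, -16.596, 1.748] |rv| 172.8
```

>>> servo_tool(moves=[-0.4,-7.7,11,0.1,-0.7,0.8,85,-0.8,-15.4,22.3,0.2,-1.6,1.8,85,-1.2,-23,33.5,0.3,-2.5,2.8,85,-1.5,-30.8,44.6,0.4,-3.5,3.8,85,-1.5,-30.8,44.6,0.45,-4.5,4.7,85,-1.5,-30.8,44.6,0.45,-5.3,4.7,85,-1.5,-30.8,44.6,0.45,-5.7,4.7,85,-1.5,-30.8,44.6,0.45,-5.7,4.7,85])

```text
time: 2.35
eef_pos: [0.3039, 0.2973, 0.4456]
orientation: [179.8, 30.2, -160.1]
force: [0.5, 1.5, 0.6]
width: 0.997
finger_force: 0.0
```

```bash
python3 - <<'E'
from bench import bot
from h import *
o=bot.get_obs();print(o['joint_positions']);
go(o,[.36,0,.45],45,0,1);go(o,[.34,-.22,.35],60,-34,1)
E
```

```text
[-73.56880627 -23.92305663   2.51491585 111.10449268  24.97429348
  74.05988551  35.89289583]
turn [2.4, -14.7, -19.9] shift [1.236, -5.946, -0.025] |rv| 24.8
turn [-4.0, -30.7, -52.8] shift [0.838, -10.423, -1.992] |rv| 61.2
```

>>> servo_tool(moves=[0,-2,-5,0.5,-0.9,0,85,0,-4,-10,1,-1.8,0,85,0,-8,-15,1.5,-2.7,0,85,2.4,-14.7,-19.9,2,-3.6,0,85,2.4,-14.7,-19.9,2.2,-4.6,0,85,2.4,-14.7,-19.9,2.2,-5.6,0,85,2.4,-14.7,-19.9,2.2,-6,0,85,2.4,-14.7,-19.9,2.2,-6,0,85])

```text
time: 3.15
eef_pos: [0.4285, 0.1425, 0.4254]
orientation: [-178.7, 43.5, -178.1]
force: [-0.5, 0.0, 0.4]
width: 0.998
finger_force: 0.0
```

```bash
python3 - <<'E'
from bench import bot
from h import *
o=bot.get_obs();print(o['joint_positions']);
a=np.array([.4745,-.322,.181])
for d in(.12,.09):
  for th in (50,60): go(o,a-d*Rt(th,-34,1)[:,2],th,-34,1)
E
```

```text
[-26.66148561 -28.3505808  -12.53184036 121.74727746  25.34456489
  53.36902661  42.56428898]
turn [-1.0, -6.6, -35.0] shift [-0.502, -8.331, -3.449] |rv| 35.6
turn [-3.8, -16.3, -34.7] shift [-0.688, -8.206, -3.769] |rv| 38.5
turn [-1.0, -6.6, -35.0] shift [-0.121, -8.588, -3.834] |rv| 35.6
turn [-3.8, -16.3, -34.7] shift [-0.257, -8.497, -4.069] |rv| 38.5
```

```bash
cat > kin.py <<'E'
import numpy as np,itertools
from scipy.optimize import least_squares
from scipy.spatial.transform import Rotation as Ro
J=np.array([[-70.015,22.827,2.584,88.041,-1.071,69.15,-2.905],[-73.56880627,-23.92305663,2.51491585,111.10449268,24.97429348,74.05988551,35.89289583],[-26.66148561,-28.3505808,-12.53184036,121.74727746,25.34456489,53.36902661,42.56428898]])
P=np.array([[.2811,.5853,.2075],[.3039,.2973,.4456],[.4285,.1425,.4254]])
E=[[-179.886,.007,154.349],[179.8,30.2,-160.1],[-178.7,43.5,-178.1]]
Q=[Ro.from_euler('xyz',e,degrees=True).as_matrix() for e in E]
z,y=(lambda a:Ro.from_euler('z',a,degrees=True).as_matrix()),(lambda a:Ro.from_euler('y',a,degrees=True).as_matrix())
def fk(j,k,sg):
    h,L1,L2,L3,o1,o7,e1,e2,b=k
    R=z(sg[0]*j[0]+o1*57.3);p=np.array([0,0,h])+R@[b,0,0]
    R=R@y(j[1])@z(sg[1]*j[2]);p=p+R@[e1,0,L1];R=R@y(j[3]);p=p+R@[e2,0,0]
    R=R@z(sg[2]*j[4]);p=p+R@[0,0,L2];R=R@y(j[5]);p=p+R@[0,0,L3];R=R@z(sg[3]*j[6]+o7*57.3);return p,R
def err(k,sg):
    r=[]
    for j,p,q in zip(J,P,Q):
        a,R=fk(j,k,sg);r+=list((a-p)*5)+list(Ro.from_matrix(R.T@q).as_rotvec())
    return np.r_[r,np.array(k[6:])*.02]
if __name__=='__main__':
    out=[]
    for sg in itertools.product((1,-1),repeat=4):
      for o1 in(-3,-1.5,0,1.5):
       for o7 in(-1.6,0,1.6,3.1):
        f=least_squares(err,[.35,.45,.4,.2,o1,o7,0,0,0],args=(sg,),max_nfev=60);out.append((f.cost,sg,f.x.round(4).tolist()))
    out.sort(key=lambda t:t[0])
    for t in out[:4]:print(t)
E
python3 kin.py
```

```text
(np.float64(0.001915591573971885), (-1, -1, -1, -1), [0.334, 0.5746, 0.5224, 0.4038, -0.0589, 1.5199, -0.0177, 0.0798, -0.017])
(np.float64(0.001915591573971888), (-1, -1, -1, -1), [0.334, 0.5746, 0.5224, 0.4038, -0.0589, -4.7628, -0.0177, 0.0798, -0.017])
(np.float64(0.0019155915739718886), (-1, -1, -1, -1), [0.334, 0.5746, 0.5224, 0.4038, -0.0589, 1.5199, -0.0177, 0.0798, -0.017])
(np.float64(0.0019155915739718912), (-1, -1, -1, -1), [0.334, 0.5746, 0.5224, 0.4038, -0.0589, 1.5199, -0.0177, 0.0798, -0.017])
```

```bash
cat > kin2.py <<'E'
from kin import *
import json,sys
SG=(-1,-1,-1,-1)
def fk2(j,k):return fk(np.array(j)+np.r_[0,k[9:14],0]*57.3,k[:9],SG)
def load():
    d=[(j,p,q) for j,p,q in zip(J,P,Q)]
    try:
        for j,p,e in json.load(open('samples.json')):d.append((np.array(j),np.array(p),Ro.from_euler('xyz',e,degrees=True).as_matrix()))
    except FileNotFoundError:pass
    return d
def fit():
    D=load()
    def er(k):
        r=[]
        for j,p,q in D:
            a,R=fk2(j,k);r+=list((a-p)*5)+list(Ro.from_matrix(R.T@q).as_rotvec())
        return np.r_[r,np.array(k[6:9])*.05,k[9:]*.05]
    f=least_squares(er,[.33,.45,.4,.2,0,1.57,0,0,0]+[0]*5);return f.x,f.fun[:6*len(D)]
def add(o):
    try:s=json.load(open('samples.json'))
    except FileNotFoundError:s=[]
    s.append([list(map(float,o[a])) for a in('joint_positions','eef_pos','orientation')]);json.dump(s,open('samples.json','w'))
LO=np.array([-161.44,-28.35,-78.24,0,-78.03,13.02,-168.23]);HI=np.array([161.44,127.94,83.42,140.83,258.03,114.36,168.23])
def ik(k,p,R,j0,w=.002):
    def er(j):
        a,Q=fk2(j,k);return np.r_[(a-p)*10,Ro.from_matrix(Q.T@R).as_rotvec()*3,(j-j0)/57.3*w]
    f=least_squares(er,np.clip(j0,LO+.1,HI-.1),bounds=(LO+2,HI-2));a,Q=fk2(f.x,k)
    return f.x,np.linalg.norm(a-p),np.degrees(Ro.from_matrix(Q.T@R).magnitude())
E
python3 - <<'E'
from bench import bot
from kin2 import *
from h import Rt
o=bot.get_obs();add(o)
k,r=fit();print(k.round(3).tolist(),abs(r).max(),r.round(3).tolist())
j0=np.array(o['joint_positions'])
for th in(40,60):
  for name,g in(('axle',[.4745,-.322,.181]),('bore',[.563,.021,.186])):
    psi=np.degrees(np.arctan2(g[1],g[0]));T=Rt(th,psi,1)
    for s in([0,30,0,110,0,40,80],[0,30,0,110,180,40,-90],[0,30,0,110,90,40,0]):
      s=np.array(s,float);s[0]=-psi
      x,a,b=ik(k,np.array(g)+.008*T[:,2],T,s);print(th,name,x.round(0).tolist(),round(a,3),round(b,1))
E
```

```text
[0.345, 0.582, 0.525, 0.409, -0.02, 1.514, -0.023, 0.085, -0.025, 0.009, 0.044, 0.006, -0.007, -0.034] 0.021935279286534805 [-0.003, 0.001, -0.003, 0.022, 0.012, -0.007, -0.009, -0.003, 0.008, -0.0, -0.008, 0.003, 0.003, -0.002, -0.002, -0.004, -0.003, 0.002, 0.004, -0.002, -0.003, -0.004, -0.003, 0.002]
40 axle [104.0, 14.0, -76.0, 131.0, 77.0, 15.0, 18.0] 0.002 0.4
40 axle [104.0, 14.0, -76.0, 131.0, 77.0, 15.0, 18.0] 0.002 0.4
40 axle [104.0, 14.0, -76.0, 131.0, 77.0, 15.0, 18.0] 0.002 0.4
40 bore [67.0, 12.0, -76.0, 132.0, 75.0, 15.0, 18.0] 0.008 1.3
40 bore [67.0, 12.0, -76.0, 132.0, 75.0, 15.0, 18.0] 0.008 1.3
40 bore [67.0, 12.0, -76.0, 132.0, 75.0, 15.0, 18.0] 0.008 1.3
60 axle [33.0, 14.0, -3.0, 139.0, 180.0, 33.0, -93.0] 0.018 3.3
60 axle [33.0, 14.0, -3.0, 139.0, 180.0, 33.0, -93.0] 0.018 3.3
60 axle [33.0, 14.0, -3.0, 139.0, 180.0, 33.0, -93.0] 0.018 3.3
60 bore [-3.0, 12.0, -3.0, 139.0, 180.0, 29.0, -93.0] 0.021 4.2
60 bore [-3.0, 12.0, -3.0, 139.0, 180.0, 29.0, -93.0] 0.021 4.2
60 bore [-3.0, 12.0, -3.0, 139.0, 180.0, 29.0, -93.0] 0.021 4.2
```

```bash
cat > path.py <<'E'
from kin2 import *
from h import Rt
O=np.array([.563,.021,0.]);YAW=.108
Rp=Ro.from_euler('z',YAW).as_matrix()
def state(d,phi,lam,th,psi,s,grip=.166):
    """axle tip depth d (m), lean phi deg towards direction lam deg (pedestal frame) -> tcp, R, tip, axis"""
    l=np.radians(lam);u=np.array([np.cos(l),np.sin(l),0])
    rot=Ro.from_rotvec(np.radians(phi)*np.cross([0,0,1],u)).as_matrix()
    ax=rot@[0,0,1];tip=np.array([0,0,.15-d])-u*max(d,0)*np.tan(np.radians(phi))/2
    tip,ax=O+Rp@tip,Rp@ax
    R=Rp@rot@Rp.T@Rt(th,psi,s);return tip+grip*ax+.008*R[:,2],R,tip,ax
def boxpts(lo,hi,n=7):
    g=np.meshgrid(*[np.linspace(a,b,n) for a,b in zip(lo,hi)]);return np.stack([v.ravel() for v in g],1)
TOOL=np.vstack([boxpts((-.014,-.057,-.062),(.014,.057,.011)),boxpts((-.043,-.043,-.21),(.043,.043,-.062)),boxpts((.04,-.03,-.2),(.1,.03,-.15),3)])
BOX=[((-.005,-.035,.3),(.03,.148,.325)),((-.006,.112,0),(.03,.148,.3)),((-.065,-.07,0),(.065,.165,.014))]
def clear(tcp,R,tip,ax):
    X=np.vstack([tcp+TOOL@R.T]);m=9
    def dist(X,b):
        Y=(X-O)@Rp;q=np.maximum(np.maximum(np.array(b[0])-Y,Y-np.array(b[1])),0);return np.linalg.norm(q,axis=1)
    for b in BOX:m=min(m,dist(X,b).min())
    for a,c,r in((0,.13,.013),(.13,.138,.021),(.138,.19,.011)):
        m=min(m,dist(tip+np.linspace(a,c,9)[:,None]*ax,BOX[0]).min()-r)
    return m
PATH=[(-.01,20),(.035,20),(.055,13),(.068,7),(.08,2),(.105,0),(.13,0)]
E
python3 - <<'E'
from path import *
k,_=fit();np.save('k.npy',k)
seeds=[np.array(s,float) for s in([0,20,0,120,0,40,90],[0,20,0,120,180,30,-90],[30,20,-40,120,80,30,0],[30,20,-40,120,80,30,-90],[-40,20,40,120,0,60,0],[0,20,0,120,90,30,90])]
res=[]
for lam in(180,200,220,235):
 for th in(20,30,40,50,60):
  for psi in range(-30,181,15):
    c=min(clear(*state(d,f,lam,th,psi,1)) for d,f in PATH)
    if c<.006: continue
    best=None
    for s in(1,-1):
     for sd in seeds:
      tot=0;js=[];x=sd
      for i in(6,3,1,0):
        p,R,_,_=state(*PATH[i],lam,th,psi,s);x,a,b=ik(k,p,R,x);js.append(x.round(0).tolist());tot+=a*1000+b
        if tot>6:break
      else:
        mv=max(np.abs(np.diff(js,axis=0)).max(0))
        if best is None or mv<best[1]:best=(tot,mv,s,js[0],js[-1])
    if best: print(lam,th,psi,round(c,4),best,flush=True)
E
```

```text
200 60 30 0.0133 (np.float64(4.379713071122669), np.float64(26.0), 1, [15.0, 20.0, 12.0, 134.0, 255.0, 57.0, -123.0], [-1.0, 28.0, 50.0, 139.0, 256.0, 99.0, -119.0])
200 60 45 0.0062 (np.float64(0.0006454625316306901), np.float64(16.0), -1, [52.0, 25.0, -22.0, 125.0, -76.0, 55.0, 50.0], [76.0, 24.0, -31.0, 129.0, -75.0, 74.0, 62.0])
220 60 30 0.0118 (np.float64(0.0022441286831129236), np.float64(29.0), -1, [11.0, 21.0, 17.0, 134.0, 255.0, 58.0, 56.0], [-6.0, 33.0, 59.0, 136.0, 256.0, 105.0, 51.0])
220 60 45 0.0077 (np.float64(0.0005370036423574738), np.float64(12.0), -1, [52.0, 25.0, -22.0, 125.0, -76.0, 55.0, 50.0], [66.0, 25.0, -21.0, 125.0, -75.0, 80.0, 55.0])
```

```bash
python3 - <<'E'
s=open('path.py').read()
s=s.replace("-u*max(d,0)*np.tan(np.radians(phi))/2","-u*(max(d,0)*np.tan(np.radians(phi))-mouth(d,phi))").replace("def state(","def mouth(d,phi):return max(0,min(d*np.tan(np.radians(phi))/2,.0005+.006*np.clip((.076-d)/.014,0,1)))\ndef state(",1)
s=s.replace("grip=.166","grip=.161")
s=s[:s.index('PATH=')]+"PATH=[(-.01,20),(.035,20),(.055,13),(.062,11),(.07,7.5),(.076,5),(.09,4),(.11,3),(.13,0)]\n"
open('path.py','w').write(s)
E
cat > srch.py <<'E'
from path import *
k=np.load('k.npy')
seeds=[np.array(s,float) for s in([0,20,0,120,180,30,-90],[30,20,-40,120,80,30,0],[52,25,-22,125,-70,55,50],[11,21,17,134,250,58,56],[0,20,0,120,90,30,90])]
for lam in(180,210,235):
 for th in(40,50,60,70):
  for psi in(0,15,30,45,60,75,95):
    cs=[clear(*state(d,f,lam,th,psi,1)) for d,f in PATH];c=min(cs)
    if c<.0: continue
    best=[99]
    for s in(1,-1):
     for sd in seeds:
      tot=0;js=[];x=sd
      for i in(8,4,1,0):
        p,R,_,_=state(*PATH[i],lam,th,psi,s);x,a,b=ik(k,p,R,x);js.append(x.round(0).tolist());tot+=a*1000+b
        if tot>best[0]+1:break
      else:
        if tot<best[0]:best=(round(tot,2),s,js[0],js[-1])
    print(lam,th,psi,'clear',round(c*1000),int(np.argmin(cs)),*best,flush=True)
E
timeout 560 python3 srch.py
```

```text
180 40 0 clear 6 5 49.19 1 [67.0, 12.0, -76.0, 132.0, 78.0, 15.0, 13.0] [-32.0, -19.0, 17.0, 139.0, 84.0, 15.0, -0.0]
180 40 15 clear 6 5 37.19 -1 [33.0, 6.0, -28.0, 130.0, -62.0, 16.0, -11.0] [-22.0, -19.0, 27.0, 139.0, -76.0, 15.0, 5.0]
180 40 30 clear 0 5 17.97 -1 [38.0, 10.0, -25.0, 126.0, -59.0, 31.0, 5.0] [-36.0, -17.0, 51.0, 138.0, -76.0, 28.0, 27.0]
180 40 45 clear 0 0 0.0 -1 [84.0, 32.0, -76.0, 121.0, -9.0, 32.0, -21.0] [106.0, -8.0, -64.0, 131.0, -73.0, 69.0, 43.0]
180 40 60 clear 0 0 0.0 1 [23.0, 19.0, -2.0, 112.0, -50.0, 58.0, -156.0] [32.0, 3.0, 2.0, 123.0, -62.0, 67.0, -135.0]
180 40 75 clear 0 0 0.0 1 [19.0, 24.0, 3.0, 105.0, -45.0, 70.0, -149.0] [27.0, 7.0, 5.0, 115.0, -54.0, 74.0, -130.0]
180 40 95 clear 0 0 0.0 1 [13.0, 30.0, 7.0, 94.0, -40.0, 83.0, -139.0] [19.0, 11.0, 9.0, 106.0, -45.0, 82.0, -124.0]
180 50 0 clear 18 5 99
180 50 15 clear 18 5 91.1 -1 [0.0, 9.0, 8.0, 136.0, 240.0, 27.0, 46.0] [13.0, -5.0, 9.0, 139.0, 256.0, 41.0, 39.0]
180 50 30 clear 10 5 45.06 -1 [77.0, 21.0, -60.0, 132.0, -76.0, 24.0, 33.0] [116.0, 17.0, -76.0, 138.0, -76.0, 53.0, 51.0]
180 50 
[... 7257 characters left out ...]
48 1 [26.0, 30.0, -3.0, 139.0, 230.0, 64.0, -103.0] [46.0, 24.0, -3.0, 139.0, 252.0, 81.0, -123.0]
235 70 30 clear 4 0 0.0 1 [23.0, 32.0, 9.0, 136.0, 248.0, 73.0, -107.0] [19.0, 34.0, 30.0, 134.0, 256.0, 104.0, -122.0]
235 70 45 clear 4 0 0.0 -1 [98.0, 70.0, -76.0, 127.0, -13.0, 22.0, 12.0] [108.0, 71.0, -76.0, 124.0, -35.0, 43.0, 28.0]
235 70 60 clear 4 0 0.0 1 [43.0, 37.0, -8.0, 114.0, -70.0, 76.0, -123.0] [54.0, 39.0, -10.0, 112.0, -71.0, 97.0, -123.0]
235 70 75 clear 1 0 0.0 1 [35.0, 41.0, -3.0, 103.0, -61.0, 87.0, -126.0] [46.0, 42.0, -6.0, 101.0, -65.0, 106.0, -122.0]
235 70 95 clear 0 0 0.0 1 [26.0, 47.0, 2.0, 88.0, -52.0, 102.0, -126.0] [45.0, 47.0, -14.0, 87.0, -52.0, 112.0, -123.0]
```

```bash
sed -i 's/boxpts((-.014,-.057,-.062),(.014,.057,.011))/boxpts((-.014,-.030,-.062),(.014,.030,.011))/' path.py
cat > srch2.py <<'E'
from path import *
k=np.load('k.npy')
for s in(1,-1):
 sd=np.array([31,23,-4,114,-59,63,-143 if s==1 else 37.])
 for lam in(180,195,210):
  for th in(45,55,65):
   for psi in(40,50,60,70):
    cs=[clear(*state(d,f,lam,th,psi,s)) for d,f in PATH];c=min(cs)
    if c<.008: continue
    tot=0;x=sd;mar=99
    for i in(8,4,1,0):
        p,R,_,_=state(*PATH[i],lam,th,psi,s);x,a,b=ik(k,p,R,x);tot+=a*1000+b;mar=min(mar,(x-LO).min(),(HI-x).min())
    if tot<1:print(s,lam,th,psi,'clear',round(c*1000),int(np.argmin(cs)),'margin',round(mar),x.round(0).tolist(),flush=True)
E
timeout 560 python3 srch2.py
```

```text
1 180 55 40 clear 9 5 margin 2 [111.0, 24.0, -73.0, 137.0, -75.0, 52.0, -121.0]
1 180 65 40 clear 18 0 margin 2 [102.0, 38.0, -62.0, 136.0, -76.0, 53.0, -107.0]
1 180 65 50 clear 13 5 margin 2 [70.0, 25.0, -26.0, 129.0, -75.0, 77.0, -108.0]
1 180 65 60 clear 8 5 margin 5 [50.0, 24.0, -7.0, 122.0, -72.0, 87.0, -110.0]
1 195 55 40 clear 9 5 margin 2 [97.0, 22.0, -55.0, 134.0, -75.0, 61.0, -123.0]
1 195 65 40 clear 16 0 margin 2 [99.0, 39.0, -56.0, 134.0, -74.0, 58.0, -112.0]
1 195 65 50 clear 14 0 margin 2 [64.0, 28.0, -19.0, 126.0, -76.0, 82.0, -111.0]
1 195 65 60 clear 12 5 margin 6 [51.0, 28.0, -7.0, 119.0, -71.0, 90.0, -112.0]
1 195 65 70 clear 10 5 margin 14 [50.0, 30.0, -9.0, 112.0, -64.0, 93.0, -113.0]
1 210 55 40 clear 9 0 margin 2 [84.0, 21.0, -40.0, 130.0, -75.0, 68.0, -127.0]
1 210 65 40 clear 11 0 margin 2 [96.0, 40.0, -54.0, 131.0, -72.0, 61.0, -118.0]
1 210 65 50 clear 8 0 margin 2 [60.0, 30.0, -15.0, 123.0, -76.0, 86.0, -115.0]
-1 180 55 40 clear 9 5 margin 2 [111.0, 24.0, -73.0, 137.0, -75.0, 52.0, 59.0]
-1 180 65 40 clear 18 0 margin 2 [102.0, 38.0, -62.0, 136.0, -76.0, 53.0, 73.0]
-1 180 65 50 clear 13 5 margin 2 [70.0, 25.0, -26.0, 129.0, -75.0, 77.0, 72.0]
-1 180 65 60 clear 8 5 margin 5 [50.0, 24.0, -7.0, 122.0, -72.0, 87.0, 70.0]
-1 195 55 40 clear 9 5 margin 2 [97.0, 22.0, -55.0, 134.0, -75.0, 61.0, 57.0]
-1 195 65 40 clear 16 0 margin 2 [99.0, 39.0, -56.0, 134.0, -74.0, 58.0, 68.0]
-1 195 65 50 clear 14 0 margin 2 [64.0, 28.0, -19.0, 126.0, -76.0, 82.0, 69.0]
-1 195 65 60 clear 12 5 margin 6 [51.0, 28.0, -7.0, 119.0, -71.0, 90.0, 68.0]
-1 195 65 70 clear 10 5 margin 14 [50.0, 30.0, -9.0, 112.0, -64.0, 93.0, 67.0]
-1 210 55 40 clear 9 0 margin 2 [84.0, 21.0, -40.0, 130.0, -75.0, 68.0, 53.0]
-1 210 65 40 clear 11 0 margin 2 [96.0, 40.0, -54.0, 131.0, -72.0, 61.0, 62.0]
-1 210 65 50 clear 8 0 margin 2 [60.0, 30.0, -15.0, 123.0, -76.0, 86.0, 65.0]
```

```bash
cat > rows.py <<'E'
from path import *
from bench import bot
from h import cur
k=np.load('k.npy')
TH,PSI,S,LAM=65,60,-1,195
AX=np.array([.4745,-.322,0]);PA=24
def grasp(back=0,up=0):
    R=Rt(TH,PA,S);g=AX+[0,0,.015+.161+up]-back*R[:,2];return g+.008*R[:,2],R
def delta(o,p,R):
    P,R0=cur(o);return np.r_[np.degrees(Ro.from_matrix(R@R0.T).as_rotvec()),(p-P)/.05]
def show(o,poses):
    for p,R in poses:print([round(float(v),2) for v in delta(o,p,R)])
E
python3 - <<'E'
from rows import *
o=bot.get_obs();j0=np.array(o['joint_positions'])
x,a,b=ik(k,*grasp(.0),np.array([74,26,-7,116,-66,72,48.]));print('grasp',x.round(1),a,b)
x,a,b=ik(k,*grasp(.11),x);print('pre',x.round(1),a,b)
m,a,b=ik(k,*grasp(.11,.22),x);print('pre up',m.round(1),a,b)
P0,R0=fk2(j0,k)
print(fk2(j0,k)[0]-o['eef_pos'])
for t in np.linspace(0,1,17):
    p,R=fk2(j0+t*(m-j0),k);X=p+TOOL@R.T
    print(round(t,2),p.round(3),'clr',round(clear(p,R,np.array([0,0,9.]),np.array([0,0,1.])),3),[round(float(v),2) for v in delta(o,p,R)])
E
```

```text
grasp [ 75.9  34.2  -7.1 113.3 -68.4  72.5  52.9] 1.8455271291393855e-08 6.1184252564559314e-06
pre [ 82.6  30.3  -1.9 110.5 -60.5  83.2  50.3] 3.0232856592519184e-08 5.951386490387655e-06
pre up [ 82.4  11.9  -1.8 103.2 -59.4  96.1  28. ] 5.564788384943947e-08 1.4630725692542419e-05
[ 0.00070545 -0.0003647  -0.00051039]
0.0 [0.429 0.142 0.425] clr 0.139 [-0.25, 0.18, -0.1, 0.01, -0.01, -0.01]
0.06 [0.429 0.103 0.397] clr 0.119 [3.52, 6.29, -9.78, 0.02, -0.8, -0.58]
0.12 [0.425 0.068 0.371] clr 0.109 [7.9, 12.05, -19.37, -0.08, -1.48, -1.08]
0.19 [0.417 0.039 0.35 ] clr 0.11 [12.89, 17.43, -28.79, -0.24, -2.06, -1.51]
0.25 [0.408 0.016 0.332] clr 0.116 [18.51, 22.41, -37.99, -0.41, -2.54, -1.86]
0.31 [ 0.4   -0.003  0.319] clr 0.125 [24.78, 26.95, -46.88, -0.57, -2.92, -2.13]
0.38 [ 0.395 -0.019  0.31 ] clr 0.132 [31.71, 31.02, -55.4, -0.68, -3.24, -2.3]
0.44 [ 0.393 -0.034  0.306] clr 0.137 [39.31, 34.55, -63.44, -0.72, -3.53, -2.38]
0.5 [ 0.394 -0.049  0.307] clr 0.139 [47.59, 37.49, -70.93, -0.68, -3.84, -2.37]
0.56 [ 0.399 -0.067  0.312] clr 0.136 [56.54, 39.76, -77.76, -0.58, -4.19, -2.28]
0.62 [ 0.407 -0.089  0.321] clr 0.138 [66.16, 41.28, -83.81, -0.43, -4.64, -2.09]
0.69 [ 0.415 -0.118  0.334] clr 0.149 [76.4, 41.95, -88.96, -0.26, -5.21, -1.83]
0.75 [ 0.423 -0.153  0.35 ] clr 0.176 [87.21, 41.68, -93.09, -0.12, -5.91, -1.51]
0.81 [ 0.426 -0.196  0.369] clr 0.213 [98.49, 40.34, -96.05, -0.05, -6.76, -1.12]
0.88 [ 0.423 -0.245  0.391] clr 0.254 [110.11, 37.82, -97.72, -0.1, -7.76, -0.69]
0.94 [ 0.412 -0.3    0.414] clr 0.309 [121.89, 34.03, -97.96, -0.33, -8.86, -0.22]
1.0 [ 0.39  -0.36   0.439] clr 0.375 [133.59, 28.87, -96.66, -0.77, -10.04, 0.27]
```

>>> servo_tool(moves=[2.8,5,-7.8,0,-0.6,-0.45,85,6,10,-15.5,-0.05,-1.2,-0.85,85,10,14,-23,-0.15,-1.7,-1.25,85,14,18.5,-30.5,-0.25,-2.15,-1.55,85,18.5,22.4,-38,-0.4,-2.55,-1.85,85,23.5,26,-45,-0.53,-2.85,-2.1,85,29,29.5,-52,-0.63,-3.13,-2.22,85,31.7,31,-55.4,-0.68,-3.24,-2.3,85])

```text
time: 3.95
eef_pos: [0.3957, -0.0257, 0.3104]
orientation: [169.5, 3.7, 119.9]
force: [0.5, 0.1, -0.5]
width: 0.996
finger_force: 0.0
```

```bash
cat > toup.py <<'E'
from rows import *
import sys
o=bot.get_obs();j0=np.array(o['joint_positions']);add(o);print(j0.round(1),o['time'],fk2(j0,k)[0]-o['eef_pos'])
x,a,b=ik(k,*grasp(.11,float(sys.argv[1])),np.array([82.4,11.9,-1.8,103.2,-59.4,96.1,28.]))
n=int(sys.argv[2])
for t in np.arange(1,n+1)/n:
    p,R=fk2(j0+t*(x-j0),k);print(p.round(3),[round(float(v),2) for v in delta(o,p,R)])
E
python3 toup.py .18 14
```

```text
[-12.3 -16.4   8.9 117.4   1.2  67.7  26.3] 3.95 [-0.01706872  0.01914404 -0.00505959]
[ 0.373 -0.018  0.299] [3.99, 1.91, -7.07, -0.45, 0.15, -0.24]
[ 0.37  -0.028  0.294] [8.01, 4.44, -13.54, -0.51, -0.05, -0.33]
[ 0.37  -0.038  0.291] [12.42, 6.5, -19.94, -0.51, -0.25, -0.39]
[ 0.372 -0.049  0.291] [17.18, 8.05, -26.22, -0.47, -0.46, -0.4]
[ 0.377 -0.061  0.292] [22.25, 9.05, -32.38, -0.37, -0.71, -0.36]
[ 0.385 -0.076  0.296] [27.62, 9.47, -38.39, -0.22, -1.01, -0.28]
[ 0.393 -0.095  0.302] [33.23, 9.25, -44.22, -0.05, -1.38, -0.16]
[ 0.402 -0.118  0.311] [39.04, 8.36, -49.85, 0.12, -1.85, 0.01]
[ 0.41  -0.146  0.321] [45.0, 6.75, -55.23, 0.29, -2.41, 0.21]
[ 0.416 -0.18   0.333] [51.05, 4.39, -60.35, 0.41, -3.08, 0.46]
[ 0.419 -0.218  0.348] [57.12, 1.24, -65.16, 0.46, -3.85, 0.74]
[ 0.416 -0.262  0.363] [63.13, -2.74, -69.63, 0.41, -4.72, 1.06]
[ 0.407 -0.309  0.381] [69.01, -7.58, -73.72, 0.23, -5.67, 1.41]
[ 0.39  -0.36   0.399] [74.66, -13.29, -77.37, -0.11, -6.68, 1.77]
```

>>> servo_tool(moves=[4,1.9,-7,0,-0.1,0,85,8,4,-13.5,0,-0.25,0,85,12.4,6,-20,0,-0.45,0,85,17.2,7.5,-26.2,0,-0.65,0,85,22.3,8.5,-32.4,0,-0.9,0,85,27.6,9,-38.4,0,-1.2,0,85,33.2,9,-44.2,0.1,-1.6,0.1,85,39,8.3,-49.9,0.2,-2,0.2,85])

```text
time: 4.75
eef_pos: [0.4067, -0.1258, 0.3213]
orientation: [175.3, -34.4, 66.5]
force: [0.3, 0.5, 0.1]
width: 0.998
finger_force: 0.0
```

```bash
python3 - <<'E'
from kin2 import *
from bench import bot
add(bot.get_obs())
k,r=fit();np.save('k.npy',k);print(k.round(3).tolist(),abs(r.reshape(-1,6)).max(1).round(3))
E
python3 toup.py .14 8
```

```text
[0.291, 0.538, 0.52, 0.377, 0.031, 1.514, -0.002, 0.03, -0.029, -0.016, 0.096, 0.006, 0.015, 0.005] [0.049 0.019 0.016 0.016 0.04  0.03 ]
[  2.5  -5.   34.7 113.5 -32.7  76.6  21.5] 4.75 [ 0.00352972  0.0009754  -0.00356159]
[ 0.413 -0.143  0.32 ] [1.88, -1.86, -5.01, 0.12, -0.35, -0.03]
[ 0.415 -0.164  0.321] [4.79, -2.58, -9.53, 0.17, -0.77, 0.0]
[ 0.418 -0.188  0.324] [7.93, -3.79, -14.1, 0.22, -1.25, 0.05]
[ 0.419 -0.216  0.327] [11.24, -5.57, -18.74, 0.24, -1.8, 0.11]
[ 0.418 -0.247  0.331] [14.65, -7.99, -23.44, 0.22, -2.42, 0.2]
[ 0.413 -0.281  0.338] [18.04, -11.12, -28.2, 0.13, -3.11, 0.33]
[ 0.404 -0.319  0.347] [21.3, -15.01, -32.98, -0.04, -3.86, 0.52]
[ 0.39  -0.36   0.359] [24.32, -19.7, -37.78, -0.33, -4.68, 0.76]
```

>>> servo_tool(moves=[2,-1.9,-5,0.1,-0.4,0,85,5,-2.6,-9.5,0.15,-0.9,0,85,8,-3.8,-14,0.2,-1.5,0,85,11.2,-5.6,-18.7,0.2,-2.2,0,85,14.7,-8,-23.4,0.1,-3,0,85,18,-11,-28.2,0,-3.8,0,85,21.3,-15,-33,-0.15,-4.6,0,85,24.3,-19.7,-37.8,-0.33,-4.7,0,85])

```text
time: 5.55
eef_pos: [0.3893, -0.365, 0.3191]
orientation: [179.4, -64.7, 24.3]
force: [0.0, -0.0, -1.0]
width: 0.995
finger_force: 0.0
```

```bash
python3 - <<'E'
from rows import *
o=bot.get_obs();add(o);print(np.round(o['joint_positions'],1))
show(o,[grasp(.10,.06),grasp(.10,0),grasp(.05),grasp(0)])
p=bot.get_image('wrist');import cv2;cv2.imwrite('pics/w1.png',p['color'][:,:,::-1])
d=bot.trace(p,'axle');print([(x['confidence'],x['location']) for x in d])
from h import proj
print(proj(p,[AX+[0,0,.205],AX+[0,0,.153],AX+[0,0,.075]]))
E
```

```text
[ 32.6  20.3  51.2 114.8 -73.1  94.9  44.3]
[0.36, -0.2, 0.19, 0.18, 0.18, -0.88]
[0.36, -0.2, 0.19, 0.18, 0.18, -2.08]
[0.36, -0.2, 0.19, 1.01, 0.55, -2.51]
[0.36, -0.2, 0.19, 1.84, 0.92, -2.93]
[(0.85, [316.3, 314.4])]
[[315.81794999 280.66377275]
 [316.06574907 311.89241789]
 [316.35719483 348.62159476]]
```

View pics/w1.png

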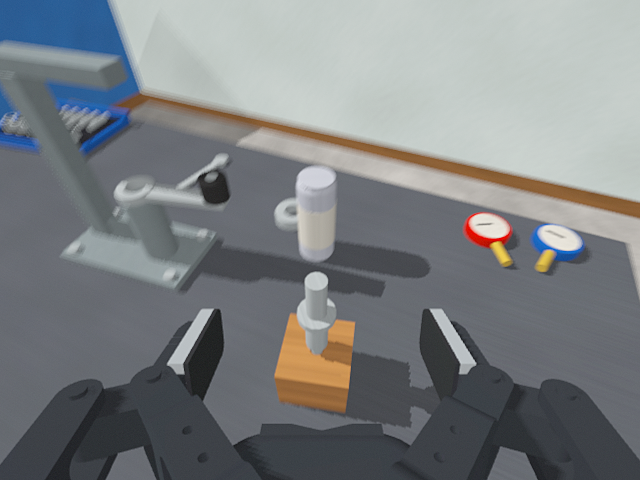

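The wrist view shows the axle top at (316,280) and collar at (316,313), centred between the open jaws and matching my prediction. I'll descend and then close in.

>>> servo_tool(moves=[0.3,-0.2,0.2,0.1,0.1,-0.8,85,0.3,-0.2,0.2,0.18,0.18,-1.6,85,0.3,-0.2,0.2,0.18,0.18,-2.05,85,0.3,-0.2,0.2,0.6,0.35,-2.3,85,0.3,-0.2,0.2,1.0,0.55,-2.5,85,0.3,-0.2,0.2,1.5,0.75,-2.75,85,0.3,-0.2,0.2,1.84,0.92,-2.93,85,0.3,-0.2,0.2,1.84,0.92,-2.93,85])

```text
time: 6.45
eef_pos: [0.4856, -0.3081, 0.1766]
orientation: [-179.9, -65.5, 25.0]
force: [-0.7, -0.8, 0.8]
width: 0.995
finger_force: 0.0
```

```bash
python3 - <<'E'
from rows import *
o=bot.get_obs();add(o);print(np.round(o['joint_positions'],1),o['force'])
show(o,[grasp(0)])
p=bot.get_image('wrist');import cv2
d=bot.trace(p,'axle')
from h import proj
d=d[0];ys,xs=np.nonzero(d['mask']);print(d['location'],xs.min(),xs.max(),ys.min(),ys.max(),proj(p,[AX+[0,0,.205],AX+[0,0,.153]]))
R=cur(o)[1];g=np.array(o['eef_pos'])-.008*R[:,2];print(proj(p,[g,g+.01*R[:,1]]))
E
```

```text
[ 64.2  25.6  -2.5 121.6 -77.9  67.2  54.1] [-0.6561497  -0.7518831   0.80641284]
[-0.26, 0.47, -1.08, -0.09, -0.22, -0.08]
[337.4, 332.5] 298 374 257 410 [[340.76926541 274.25568802]
 [336.95394852 337.73860063]]
[[322.37643826 293.7687721 ]
 [342.33722247 293.78545285]]
```

```bash
sed -i 's/^AX=.*/AX=np.array([.4745,-.322,0]);PA=32/' rows.py; python3 - <<'E'
from rows import *
o=bot.get_obs();show(o,[grasp(0)])
E
```

```text
[-0.07, 0.16, 7.5, -0.03, -0.09, -0.05]
```

>>> servo_tool(moves=[0,0,4,0,-0.05,0,85,0,0.2,7.5,-0.03,-0.09,-0.05,85,0,0.2,7.5,-0.03,-0.09,-0.05,85,0,0.2,7.5,-0.03,-0.09,-0.05,85])

```text
time: 6.95
eef_pos: [0.4797, -0.3189, 0.1711]
orientation: [-179.6, -64.8, 31.5]
force: [-0.6, 0.3, -0.5]
width: 0.995
finger_force: 0.0
```

```bash
python3 - <<'E'
from rows import *
o=bot.get_obs();add(o);print(np.round(o['joint_positions'],1),o['force'])
show(o,[grasp(0)])
p=bot.get_image('wrist');import cv2
d=bot.trace(p,'axle')
from h import proj
d=d[0];m=d['mask'];ys,xs=np.nonzero(m);print(d['location'],[(r,np.nonzero(m[r])[0].mean().round(1)) for r in range(ys.min()+3,ys.max(),12)],proj(p,[AX+[0,0,.205],AX+[0,0,.153]]))
R=cur(o)[1];g=np.array(o['eef_pos'])-.008*R[:,2];print(proj(p,[g,g+.01*R[:,1]]))
E
```

```text
[ 63.8  29.   -1.  115.5 -70.8  72.   52.4] [-0.61267251  0.27931028 -0.46596679]
[-0.05, -0.22, 0.17, 0.02, 0.02, 0.03]
[322.5, 314.3] [(238, np.float64(322.0)), (250, np.float64(321.5)), (262, np.float64(321.5)), (274, np.float64(321.0)), (286, np.float64(321.0)), (298, np.float64(322.0)), (310, np.float64(322.0)), (322, np.float64(322.0)), (334, np.float64(322.0)), (346, np.float64(322.0)), (358, np.float64(321.5)), (370, np.float64(322.5)), (382, np.float64(322.0))] [[322.1343249  249.93545771]
 [322.09613254 315.98249313]]
[[322.36293111 293.88915021]
 [342.33657743 293.9039667 ]]
```

>>> servo_tool(moves=[0,0,0,0.02,0.02,0.03,60,0,0,0,0.02,0.02,0.03,20,0,0,0,0.02,0.02,0.03,5,0,0,0,0.02,0.02,0.03,5,0,0,0,0.02,0.02,0.03,5,0,0,0,0.02,0.02,0.03,5,0,0,0,0.02,0.02,0.03,5,0,0,0,0.02,0.02,0.03,5])

```text
time: 7.85
eef_pos: [0.4812, -0.3172, 0.173]
orientation: [-179.6, -65.0, 31.6]
force: [0.4, 1.1, 0.9]
width: 0.057
finger_force: 0.0
```

```bash
cat > srch3.py <<'E'
from rows import *
for th in(65,70):
 for psi in(64,68,72):
  for lam in(190,195,200):
   for s in(-1,):
    cs=[clear(*state(d,f,lam,th,psi,s)) for d,f in PATH];x=np.array([28,29,-1,115,-66,72,52.]);mar=99;tot=0
    for i in range(8,-1,-1):
        p,R,_,_=state(*PATH[i],lam,th,psi,s);x,a,b=ik(k,p,R,x);tot+=a*1000+b;mar=min(mar,(x-LO).min(),(HI-x).min())
    print(th,psi,lam,(np.array(cs)*1000).round().astype(int),round(mar),round(tot,1),x.round())
E
python3 srch3.py
```

```text
65 64 190 [13 19 26 23 14 10 19 38 51] 2 0.0 [ 41.  19.  -1. 122. -75.  90.  64.]
65 64 195 [12 18 25 24 15 11 20 39 51] 2 0.0 [ 41.  21.  -1. 121. -75.  92.  63.]
65 64 200 [10 18 24 24 17 12 21 39 51] 2 0.0 [ 41.  22.  -0. 120. -75.  93.  62.]
65 68 190 [12 19 25 20 12  9 19 37 51] 5 0.0 [ 39.  20.  -0. 119. -73.  92.  64.]
65 68 195 [11 18 25 23 13 10 20 38 51] 5 0.0 [ 40.  22.  -0. 118. -73.  93.  63.]
65 68 200 [10 18 24 24 15 11 20 38 51] 5 0.0 [ 40.  23.  -1. 117. -73.  94.  63.]
65 72 190 [12 19 22 18 10  8 18 36 51] 7 0.0 [ 39.  21.  -1. 116. -70.  93.  64.]
65 72 195 [11 19 25 21 11  9 19 37 51] 7 0.0 [ 39.  23.  -1. 116. -70.  95.  63.]
65 72 200 [10 18 24 23 13  9 19 37 51] 7 0.0 [ 40.  24.  -1. 115. -70.  96.  63.]
70 64 190 [12 18 26 25 19 15 24 42 58] 2 0.0 [ 46.  23.  -6. 121. -76.  93.  67.]
70 64 195 [11 17 25 24 20 16 25 42 58] 2 0.0 [ 46.  25.  -5. 121. -76.  94.  66.]
70 64 200 [10 17 24 24 22 17 25 43 58] 2 0.0 [ 46.  26.  -5. 120. -76.  95.  65.]
70 68 190 [12 18 26 25 17 14 24 42 58] 4 0.0 [ 41.  24.  -2. 118. -74.  95.  67.]
70 68 195 [11 17 25 24 18 15 24 42 58] 4 0.0 [ 42.  26.  -2. 118. -74.  97.  66.]
70 68 200 [ 9 17 24 24 20 16 24 42 58] 4 0.0 [ 42.  27.  -2. 117. -74.  98.  65.]
70 72 190 [12 18 26 23 15 14 23 41 58] 7 0.0 [ 41.  25.  -3. 116. -71.  97.  66.]
70 72 195 [11 18 25 24 17 14 23 41 58] 7 0.0 [ 41.  27.  -3. 115. -71.  98.  66.]
70 72 200 [ 9 17 24 24 18 15 23 42 58] 7 0.0 [ 42.  28.  -3. 114. -71.  99.  65.]
```

```bash
python3 - <<'E'
from rows import *
import cv2
p=bot.get_image('wrist');q=bot.get_image('side')
I=np.zeros((480,800,3),np.uint8);I[:,:560]=p['color'][:,40:600,::-1]
I[:240,560:]=cv2.resize(q['color'][140:280,350:490,::-1],(240,240));cv2.imwrite('pics/w2.png',I)
E
```

```text
(no output)
```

View pics/w2.png

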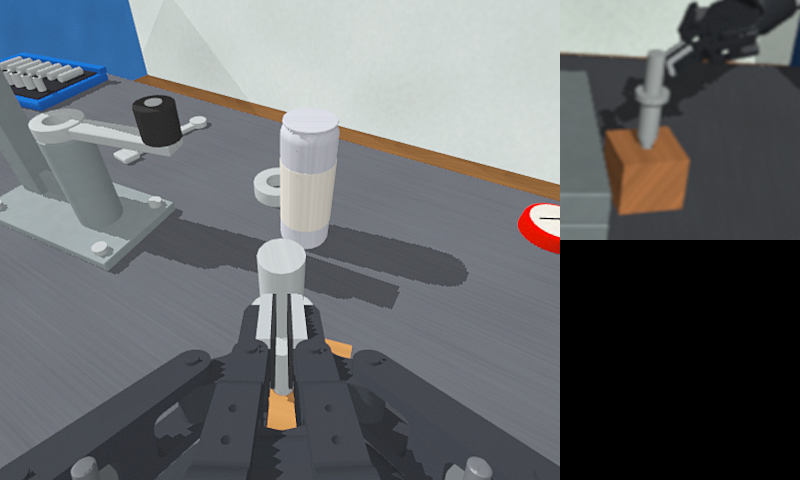

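The wrist view shows the fingers shut in front of the spigot (its top at (320,250) in the full frame), and the side crop has the tips at about (413,184), on the robot's side of the axle. So the grasp missed without touching. I'll check the geometry.

```bash
python3 - <<'E'
from rows import *
from h import proj,ray
o=bot.get_obs();P,R=cur(o)
q=bot.get_image('side');p=bot.get_image('wrist');t=bot.get_image('top')
pts=[P+.011*R[:,2],P,P-.008*R[:,2],AX+[0,0,.205],AX+[0,0,.153],AX+[0,0,.075]]
print('P',P,'width',o['width'],o['force'])
for n,c in(('side',q),('wrist',p),('top',t)):
    print(n,proj(c,pts).round(1).tolist())
    d=bot.trace(c,'axle')
    if d:
        m=d[0]['mask'];ys,xs=np.nonzero(m);print(d[0]['location'],xs.min(),xs.max(),ys.min(),ys.max(),'toprow mean',xs[ys<ys.min()+3].mean())
import cv2
I=np.vstack([cv2.resize(q['color'][150:250,380:460,::-1],None,fx=5,fy=5)]);J=cv2.resize(t['color'][290:370,400:480,::-1],None,fx=4.5,fy=4.5)
K=np.zeros((500,800,3),np.uint8);K[:,:400]=I;K[:360,420:780]=J;cv2.imwrite('pics/w3.png',K)
E
```

```text
P [ 0.48120729 -0.31709472  0.17304776] width 0.06109008318124999 [ 0.35792404 -0.01525408  0.13961997]
side [[398.2, 187.1], [402.4, 184.2], [405.4, 182.0], [407.2, 169.3], [404.5, 191.8], [400.6, 223.5]]
[400.0, 196.7] 393 412 169 225 toprow mean 404.39130434782606
wrist [[322.2, 277.4], [322.3, 286.5], [322.3, 293.8], [323.7, 256.4], [323.4, 321.5], [323.1, 383.0]]
[321.3, 279.1] 296 352 238 394 toprow mean 322.6170212765957
top [[446.4, 323.5], [449.8, 328.0], [452.3, 331.3], [456.1, 330.7], [450.4, 332.3], [442.8, 334.4]]
[451.4, 327.6] 438 460 321 340 toprow mean 449.3939393939394
```

View pics/w3.png

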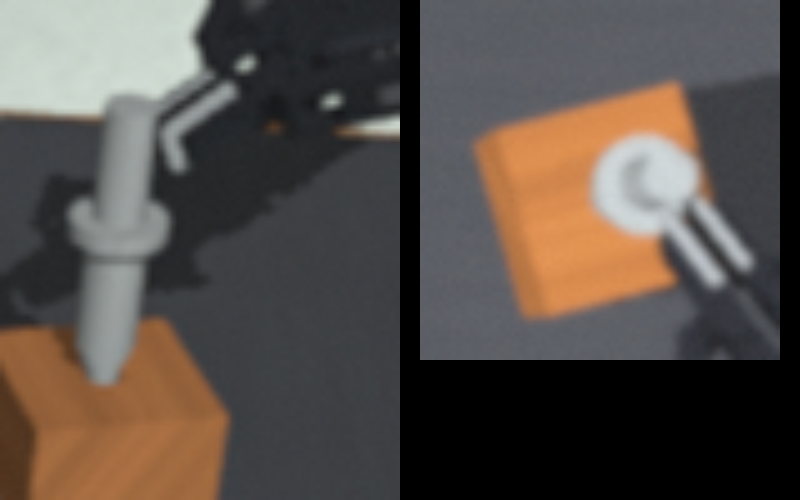

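```bash
python3 - <<'E'
from rows import *
from h import proj
o=bot.get_obs();P,R=cur(o);q=bot.get_image('side');t=bot.get_image('top');w=bot.get_image('wrist')
for us,ut in(((414.5,180.7),(456.7,336)),((416,181),(455,334))):
    f=least_squares(lambda X:np.r_[proj(q,[X])[0]-us,proj(t,[X])[0]-ut],P);X=f.x
    print(X,f.fun.round(1),'in tool',R.T@(X-P)*1000,'wrist px',proj(w,[X]))
print(o['orientation'],o['joint_positions'])
Rc=np.array(w['R']);c=-Rc.T@np.array(w['t']);print('cam in tool',R.T@(c-P),'axis',R.T@Rc[2])
E
```

```text
[ 0.46192678 -0.32744028  0.17863638] [-2.8 -0.6 -0.4  2.5] in tool [ -4.20228425  -1.42941609 -22.12728237] wrist px [[319.33021203 316.25533388]]
[ 0.46270359 -0.32348068  0.18065349] [-4.4 -1.  -0.7  4. ] in tool [ -1.2171754   -4.38486575 -20.48258962] wrist px [[313.02819164 308.80494803]]
[-179.60132587  -64.9591679    31.57137292] [ 63.85956314  28.85399394  -1.36521873 115.57783878 -70.82381837
  71.95790644  52.17941003]
cam in tool [ 0.08346621 -0.00075858 -0.16458516] axis [-0.3285409   0.0010472   0.94448916]
```

The triangulated pad tips sit about 32 mm further back than the nominal TCP, so the real pads are short of it. I'll reopen, advance 33 mm along the tool and close again.

>>> servo_tool(moves=[0,0,0,0,0,0,85,0,0,0,0,0,0,85,0,0,0,0,0,0,85,0,0,0,0,0,0,85,0,0,0,0,0,0,85,0,0,0,0.17,0.1,-0.08,85,0,0,0,0.34,0.2,-0.16,85,0,0,0,0.51,0.31,-0.24,85])

```text
time: 9.2
eef_pos: [0.5076, -0.3006, 0.1607]
orientation: [-179.6, -65.0, 31.6]
force: [-0.1, 0.4, -1.0]
width: 0.998
finger_force: 0.0
```

>>> servo_tool(moves=[0,0,0,0,0,0,60,0,0,0,0,0,0,20,0,0,0,0,0,0,10,0,0,0,0,0,0,10,0,0,0,0,0,0,10,0,0,0,0,0,0,10,0,0,0,0,0,0,10])

```text
time: 9.9
eef_pos: [0.5067, -0.302, 0.1612]
orientation: [-179.7, -65.0, 31.6]
force: [-1.1, -0.4, 1.0]
width: 0.236
finger_force: 58.5
```

```bash
python3 - <<'E'
from rows import *
from h import proj
import cv2
o=bot.get_obs();add(o);P,R=cur(o);print(P,o['orientation'],o['force'],o['width'],o['finger_force'],np.round(o['joint_positions'],1))
p=bot.get_image('wrist');q=bot.get_image('side')
I=np.zeros((480,800,3),np.uint8);I[:,:400]=p['color'][:,120:520,::-1]
I[:400,440:760]=cv2.resize(q['color'][150:250,380:460,::-1],(320,400));cv2.imwrite('pics/w4.png',I)
E
```

```text
[ 0.50667409 -0.30204194  0.16124904] [-179.67923298  -64.9559005    31.60582191] [-1.08995634 -0.43889699  1.01816143] 0.23581954138881414 58.49061369895935 [ 62.1  29.8  -3.1 116.2 -73.3  68.9  53. ]
```

View pics/w4.png

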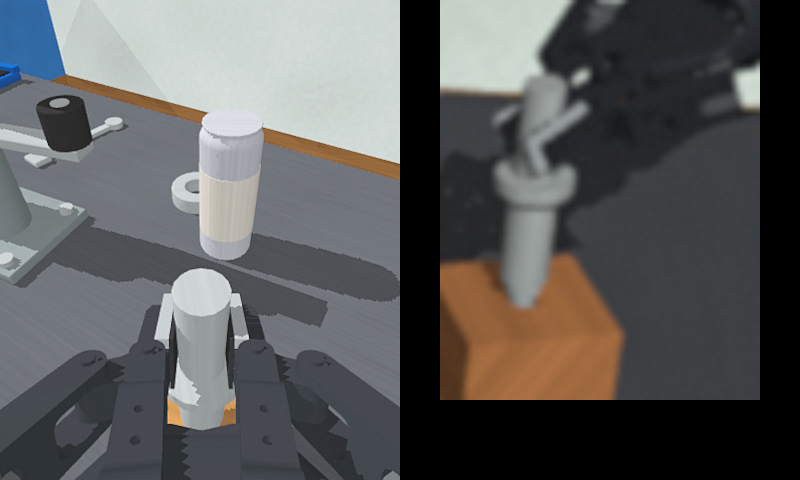

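The spigot is gripped at 58 N. The side crop shows the pads across it just above the collar. Next I'll plan the lift and the transfer from the measured grasp.

```bash
cat > ins.py <<'E'
from rows import *
from h import proj,ray
import json,path
try: G=json.load(open('grip.json'))
except FileNotFoundError:
    o=bot.get_obs();P,R=cur(o);G=dict(tip=(R.T@(AX+[0,0,.015]-P)).tolist(),ax=R[2].tolist(),R=R.tolist());json.dump(G,open('grip.json','w'))
TIP,AXT,RG=np.array(G['tip']),np.array(G['ax']),np.array(G['R'])
# RG: a tool orientation with the axle upright
T2=TOOL-[0,0,.033]
try: O2=np.array(json.load(open('O.json')))
except FileNotFoundError: O2=O
path.O=O2
def pose(tipxyz,phi,lam,dpsi):
    """tip in pedestal frame (z from bench); returns tcp,R,tip,ax"""
    l=np.radians(lam);u=np.array([np.cos(l),np.sin(l),0])
    rot=Rp@Ro.from_rotvec(np.radians(phi)*np.cross([0,0,1],u)).as_matrix()@Rp.T
    R=rot@Ro.from_euler('z',dpsi,degrees=True).as_matrix()@RG
    tip=O2+Rp@np.array(tipxyz,float);return tip-R@TIP,R,tip,R@AXT
def ptip(d,phi,lam):
    l=np.radians(lam);u=np.array([np.cos(l),np.sin(l),0]);
    return np.array([0,0,.15-d])-u*(max(d,0)*np.tan(np.radians(phi))-path.mouth(d,phi))
def clr(P,R,tip,ax):
    path.TOOL=T2;return path.clear(P,R,tip,ax)
E
python3 - <<'E'
from ins import *
k,r=fit();np.save('k.npy',k);print(abs(r.reshape(-1,6)).max(1).round(3))
print(TIP,AXT)
o=bot.get_obs();j=np.array(o['joint_positions']);P,R=cur(o)
x,a,b=ik(k,P,R,j);print(x.round(1))
for D in(30,34,38,42):
  for lam in(185,195):
    x=j-np.array([36,0,0,0,0,0,0]);L=[]
    for d,f in PATH[::-1]:
        q=pose(ptip(d,f,lam),f,lam,D);x,a,b=ik(k,q[0],q[1],x);L.append((round(clr(*q)*1000),round(min((x-LO).min(),(HI-x).min())),round(a*1000+b,1)))
    print(D,lam,L,x.round())
lam=195;D=38
for nm,q in(('lift',(P+[0,0,.19],R)),('W2',pose([-.09,-.03,.2],20,lam,D)),('W2mid',pose([-.09,-.18,.21],10,lam,D/2))):
    x,a,b=ik(k,q[0],q[1],j);print(nm,q[0].round(3),delta(o,q[0],q[1]).round(2).tolist(),x.round(),round(a*1000,1),round(b,1),round(clr(*q)*1000) if len(q)>2 else '')
E
```

```text
[0.05  0.049 0.056 0.056 0.046 0.033 0.033 0.031 0.027 0.03  0.03 ]
[-0.14857711  0.00035349  0.02747233] [ 0.90601106 -0.002439   -0.42324698]
[ 62.8  31.   -3.2 115.2 -73.   71.2  51.9]
30 185 [(49, 2, np.float64(0.0)), (35, 2, np.float64(0.0)), (16, 2, np.float64(0.0)), (7, 2, np.float64(0.0)), (14, 2, np.float64(0.0)), (22, 2, np.float64(0.0)), (25, 2, np.float64(0.0)), (17, 2, np.float64(0.0)), (14, 2, np.float64(0.0))] [ 77.  23. -52. 127. -76.  66.  63.]
30 195 [(49, 2, np.float64(0.0)), (36, 2, np.float64(0.0)), (18, 2, np.float64(0.0)), (10, 2, np.float64(0.0)), (16, 2, np.float64(0.0)), (24, 2, np.float64(0.0)), (25, 2, np.float64(0.0)), (16, 2, np.float64(0.0)), (12, 2, np.float64(0.0))] [ 73.  24. -47. 126. -76.  69.  62.]
34 185 [(48, 3, np.float64(0.0)), (35, 2, np.float64(0.0)), (16, 3, np.float64(0.0)), (7, 2, np.float64(0.0)), (11, 2, np.float64(0.0)), (19, 2, np.float64(0.0)), (24, 2, np.float64(0.0)), (17, 2, np.float64(0.0)), (14, 2, np.float64(0.0))] [ 60.  19. -32. 125. -76.  75.  64.]
34 195 [(48, 3, np.float64(0.0)), (36, 2, np.float64(0.0)), (17, 2, np.float6
[... 949 characters left out ...]
 4, np.float64(0.0)), (13, 5, np.float64(0.0))] [ 34.  19.  -4. 120. -73.  85.  66.]
42 195 [(48, 10, np.float64(0.0)), (34, 9, np.float64(0.0)), (16, 9, np.float64(0.0)), (6, 9, np.float64(0.0)), (10, 8, np.float64(0.0)), (19, 7, np.float64(0.0)), (21, 6, np.float64(0.0)), (17, 4, np.float64(0.0)), (12, 5, np.float64(0.0))] [ 35.  21.  -4. 119. -73.  88.  65.]
lift [ 0.507 -0.302  0.351] [0.0, 0.0, 0.0, 0.0, 0.0, 3.8] [ 62.  14.  -2. 109. -68.  80.  30.] 0.0 0.0 
W2 [ 0.442 -0.001  0.346] [0.78, -20.35, 37.61, -1.3, 6.01, 3.7] [ 56.  13. -14. 125. -67.  93.  63.] 0.0 0.0 100
W2mid [ 0.493 -0.148  0.36 ] [2.04, -9.84, 18.95, -0.28, 3.09, 3.97] [ 60.  13.  -8. 116. -69.  89.  44.] 0.0 0.0 164
```

>>> servo_tool(moves=[0,0,0,0,0,0.2,10,0,0,0,0,0,0.5,10,0,0,0,0,0,0.9,10,0,0,0,0,0,1.4,10,0,0,0,0,0,2.0,10,0,0,0,0,0,2.6,10,0,0,0,0,0,3.2,10,0,0,0,0,0,3.8,10])

```text
time: 10.8
eef_pos: [0.5056, -0.3007, 0.3508]
orientation: [-179.3, -64.8, 31.4]
force: [-0.4, -0.1, -4.3]
width: 0.236
finger_force: 58.7
```

```bash
cat > axfit.py <<'E'
from ins import *
import cv2
def axis_px(c,lab='axle'):
    d=bot.trace(c,lab)
    if not d:return None
    m=d[0]['mask'].astype(np.uint8);q=np.argwhere(m)[:,::-1].astype(np.float32)
    vx,vy,x,y=cv2.fitLine(q,cv2.DIST_L2,0,.01,.01).ravel();s=(q-[x,y])@[vx,vy]
    return np.array([x,y]),np.array([vx,vy]),s.min(),s.max(),d[0]['confidence']
def report():
    o=bot.get_obs();P,R=cur(o);tip=P+R@TIP;ax=R@AXT
    print('axle pred tip',tip.round(4),'ax',ax.round(3),'w',round(o['width'],3),round(o['finger_force'],1),'F',np.round(o['force'],1),'j',np.round(o['joint_positions'],1),o['time'])
    for n in('side','top'):
        c=bot.get_image(n);a=axis_px(c);pr=proj(c,[tip,tip+.095*ax,tip+.19*ax])
        print(n,'pred',pr.round(1).tolist(),end=' ')
        if a:
            nrm=np.array([-a[1][1],a[1][0]]);print('mask ends',(a[0]+a[1]*a[2]).round(1),(a[0]+a[1]*a[3]).round(1),'pred off line px',((pr-a[0])@nrm).round(1),'conf',round(a[4],2))
        else:print('none')
    return o
E
python3 - <<'E'
from axfit import *
o=report()
show(o,[pose([-.09,-.18,.21],10,200,21)[:2],pose([-.09,-.03,.2],20,200,42)[:2]])
E
```

```text
axle pred tip [ 0.4728 -0.3208  0.2047] ax [ 0.004 -0.001  1.   ] w 0.236 58.7 F [-0.4 -0.1 -4.3] j [ 61.1  13.8  -1.8 109.1 -67.4  77.5  30.4] 10.8
side pred [[408.0, 169.7], [413.4, 125.1], [419.3, 75.3]] mask ends [406.9 171.1] [416.8  75.7] pred off line px [1.  1.7 2.4] conf 0.81
top pred [[455.4, 331.6], [467.4, 328.1], [481.9, 323.9]] mask ends [451.5 326.7] [488.7 317.7] pred off line px [5.7 5.1 4.4] conf 0.64
[2.73, -9.91, 20.88, -0.26, 3.04, 0.18]
[1.91, -20.59, 41.5, -1.29, 5.92, -0.09]
```

>>> servo_tool(moves=[0.5,-2,4,0,0.5,0,10,1,-4,8,-0.05,1.1,0.05,10,1.6,-6.5,14,-0.1,1.9,0.1,10,2.5,-9.5,20,-0.25,2.8,0.15,10,2.5,-12.5,26,-0.5,3.7,0.1,10,2.4,-15.5,32,-0.8,4.6,0,10,2.2,-18.5,38,-1.1,5.4,-0.05,10,1.9,-20.6,41.5,-1.3,5.9,-0.1,10])

```text
time: 11.8
eef_pos: [0.4397, -0.0035, 0.3436]
orientation: [126.6, -71.9, 124.4]
force: [0.1, 0.6, -4.6]
width: 0.237
finger_force: 58.8
```

```bash
python3 - <<'E'
from axfit import *
o=report()
show(o,[pose([-.09,-.03,.2],20,200,42)[:2]])
w=bot.get_image('wrist');t=bot.get_image('top')
print('bore pred wrist',proj(w,[O2+[0,0,.15]]),'cross',proj(w,[O2+[0,0,.3]]))
np.savez('w5.npz',R=w['R'],t=w['t'],f=[w['fx'],w['fy'],w['cx'],w['cy']])
K=np.zeros((480,800,3),np.uint8);K[:,:500]=w['color'][:,:500,::-1]
K[:300,505:]=cv2.resize(t['color'][230:335,180:283,::-1],(295,300));cv2.imwrite('pics/w5.png',K)
E
```

```text
axle pred tip [ 0.4755 -0.0164  0.1974] ax [-0.306 -0.157  0.939] w 0.237 58.8 F [ 0.1  0.6 -4.6] j [ 54.3  15.5 -14.8 121.9 -65.7  92.6  63.3] 11.8
side pred [[415.7, 256.6], [442.2, 202.6], [471.7, 142.6]] mask ends [414.5 258.7] [471.3 142.7] pred off line px [0.2 0.3 0.4] conf 0.63
top pred [[286.5, 327.2], [290.8, 341.5], [296.0, 358.9]] mask ends [282.3 325.5] [293.7 363.7] pred off line px [-3.5 -3.5 -3.6] conf 0.84
[-0.26, -0.01, -0.32, 0.03, -0.02, 0.05]
bore pred wrist [[377.88048686 419.59265138]] cross [[441.27958396 307.29157067]]
```

View pics/w5.png

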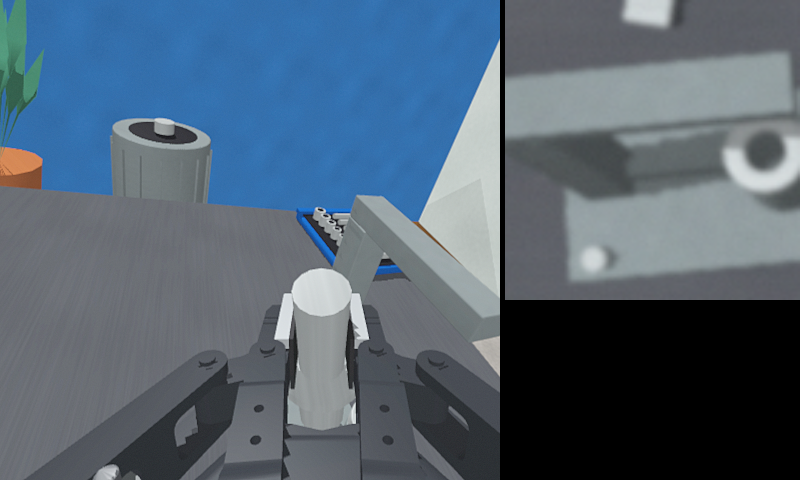

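The wrist view has the axle firmly in the jaws at (320,290) and the cross arm at (430,270). The top crop puts the eye hole at about (271,282.5), agreeing with the fit. I'll check the held axle numerically in the top image.

```bash
python3 - <<'E'
from axfit import *
o=bot.get_obs();P,R=cur(o);tip=P+R@TIP;ax=R@AXT
t=bot.get_image('top');g=t['color'].astype(int).sum(2)//3
for s in(.01,.03,.05,.09,.11,.134,.15,.185):
    u,v=proj(t,[tip+s*ax])[0];r=int(round(v));c=int(round(u));print(s,(round(u,1),round(v,1)),c-12,g[r,c-12:c+13].tolist())
u,v=270,283
print(g[270:298:1,258:286:2].tolist())
E
```

```text
0.01 (np.float64(289.5), np.float64(327.3)) 277 [97, 94, 95, 96, 97, 99, 100, 119, 145, 162, 161, 145, 126, 113, 103, 98, 100, 98, 98, 97, 98, 98, 101, 96, 98]
0.03 (np.float64(290.3), np.float64(330.1)) 278 [96, 96, 96, 97, 98, 98, 106, 127, 152, 159, 151, 137, 125, 117, 108, 102, 101, 99, 99, 100, 98, 99, 99, 100, 99]
0.05 (np.float64(291.2), np.float64(333.1)) 279 [97, 95, 99, 99, 103, 118, 142, 155, 159, 153, 145, 138, 132, 131, 127, 122, 117, 113, 108, 103, 101, 101, 100, 97, 99]
0.09 (np.float64(293.1), np.float64(339.5)) 281 [104, 123, 151, 175, 192, 198, 199, 199, 190, 176, 154, 131, 112, 101, 93, 89, 88, 82, 77, 75, 71, 65, 63, 59, 56]
0.11 (np.float64(294.1), np.float64(342.8)) 282 [179, 194, 197, 197, 189, 188, 201, 220, 232, 240, 244, 245, 246, 243, 239, 232, 219, 191, 161, 129, 108, 99, 92, 90, 88]
0.134 (np.float64(295.3), np.float64(347.0)) 283 [201, 199, 199, 199, 195, 188, 179, 169, 160, 150, 141, 135, 135, 142, 155, 175, 200, 225, 234, 240, 240, 238, 234, 226, 218]
0.15 (np.float64(296.2), np.float64(349.9)) 284 [200, 198, 201, 198, 191, 184, 176, 168, 161, 162, 163
[... 1485 characters left out ...]
 [206, 219, 214, 193, 138, 97, 90, 111, 144, 194, 214, 215, 197, 127], [192, 218, 216, 205, 176, 139, 127, 144, 175, 208, 214, 214, 187, 110], [171, 216, 216, 214, 204, 183, 175, 183, 200, 215, 216, 211, 164, 96], [149, 209, 219, 218, 216, 208, 205, 207, 214, 216, 217, 199, 138, 87], [137, 194, 219, 218, 216, 216, 216, 216, 216, 218, 212, 180, 111, 85], [140, 177, 211, 218, 220, 218, 220, 219, 218, 215, 195, 148, 96, 77], [150, 163, 190, 212, 218, 219, 219, 216, 213, 203, 161, 114, 85, 78], [152, 156, 169, 188, 208, 210, 211, 208, 195, 171, 124, 93, 80, 77], [152, 155, 155, 161, 175, 183, 186, 178, 159, 129, 99, 81, 81, 79], [153, 154, 153, 146, 145, 146, 147, 137, 116, 101, 85, 81, 79, 78]]
```

```bash
python3 - <<'E'
from axfit import *
Q=[]
for i in range(4):
    o=bot.get_obs();P,R=cur(o);Q.append(P+R@TIP);print(o['time'],P.round(4),np.round(o['orientation'],2),np.round(o['joint_positions'],2),(P+R@TIP).round(4));s=bot.get_image('side')
tip=Q[-1];ax=R@AXT;g=s['color'].astype(int).sum(2)//3
for a in(.01,.03,.05,.09,.11,.16,.18):
    u,v=proj(s,[tip+a*ax])[0];r=int(round(v));c=int(round(u));print(a,(round(u,1),round(v,1)),c-10,g[r,c-10:c+11].tolist())
E
```

```text
12.15 [ 0.442  -0.0077  0.3455] [126.59 -71.7  123.95] [ 54.46  15.37 -14.54 121.57 -65.82  92.65  63.11] [ 0.4779 -0.0213  0.1994]
12.2 [ 0.442  -0.0077  0.3457] [126.54 -71.68 124.  ] [ 54.46  15.35 -14.55 121.56 -65.82  92.67  63.11] [ 0.478  -0.0213  0.1996]
12.25 [ 0.4419 -0.0076  0.3458] [126.51 -71.68 124.05] [ 54.46  15.34 -14.56 121.56 -65.82  92.68  63.12] [ 0.478  -0.0212  0.1997]
12.3 [ 0.4419 -0.0074  0.3459] [126.47 -71.67 124.11] [ 54.46  15.33 -14.57 121.56 -65.82  92.68  63.12] [ 0.478  -0.021   0.1998]
0.01 (np.float64(416.8), np.float64(248.1)) 407 [111, 112, 112, 113, 110, 106, 113, 129, 146, 158, 163, 163, 159, 154, 143, 122, 92, 68, 64, 66, 66]
0.03 (np.float64(422.2), np.float64(237.2)) 412 [117, 117, 113, 111, 108, 106, 107, 122, 139, 152, 160, 164, 162, 158, 150, 129, 93, 68, 61, 63, 65]
0.05 (np.float64(427.8), np.float64(225.9)) 418 [104, 103, 96, 80, 70, 82, 108, 131, 145, 154, 162, 164, 160, 157, 143, 111, 79, 64, 63, 65, 66]
0.09 (np.float64(439.3), np.float64(202.8)) 429 [69, 85, 103, 120, 130, 137, 145, 150, 156, 161, 166, 167, 166, 165, 165, 164, 161, 155, 148, 136, 111]
0.11 (np.float64(445.2), np.float64(190.8)) 435 [71, 87, 105, 119, 129, 137, 144, 150, 154, 160, 165, 168, 168, 166, 166, 164, 163, 157, 151, 140, 113]
0.16 (np.float64(460.7), np.float64(159.6)) 451 [102, 76, 93, 115, 130, 139, 146, 153, 159, 166, 170, 168, 165, 165, 162, 156, 142, 115, 90, 115, 155]
0.18 (np.float64(467.1), np.float64(146.6)) 457 [151, 112, 91, 108, 123, 134, 142, 149, 154, 162, 167, 168, 167, 165, 164, 160, 155, 145, 121, 77, 40]
```

```bash
cat > nxt.py <<'E'
from axfit import *
import sys
# usage: nxt.py d,phi[,dx,dy] ...   (pedestal-frame offsets in m)
o=bot.get_obs();P,R=cur(o);tip=P+R@TIP;ax=R@AXT
tp=Rp.T@(tip-O2);ap=Rp.T@ax;cp=tp+ap*(.15-tp[2])/ap[2]
print('t',o['time'],'tip ped mm',(tp*1000).round(1),'lean ped deg',np.degrees(ap[:2]).round(1),'at mouth mm',(cp[:2]*1000).round(1),'w',round(o['width'],3),'F',np.round(o['force'],1),'T',np.round(o['wrist_torque'],2),'j',np.round(o['joint_positions'],1))
for a in sys.argv[1:]:
    v=list(map(float,a.split(',')));d,f=v[:2];off=np.r_[v[2:4],0] if len(v)>2 else 0
    q=pose(ptip(d,f,200)+off,f,200,42);print(a,delta(o,q[0],q[1]).round(2).tolist(),'clr',round(clr(*q)*1000))
E
python3 nxt.py -.03,20,-.045,-.015 -.015,20 .01,20 .035,20
```

```text
t 12.35 tip ped mm [-89.  -32.5 199.9] lean ped deg [-18.6  -6.7] at mouth mm [-71.8 -26.2] w 0.23 F [-0.3 -0.3 -4.2] T [-1.85  0.73  0.01] j [ 54.5  15.3 -14.6 121.6 -65.8  92.7  63.1]
-.03,20,-.045,-.015 [-0.1, 0.17, 0.1, 0.85, 0.45, -0.4] clr 55
-.015,20 [-0.1, 0.17, 0.1, 1.71, 0.84, -0.7] clr 10
.01,20 [-0.1, 0.17, 0.1, 1.74, 0.86, -1.2] clr 11
.035,20 [-0.1, 0.17, 0.1, 1.82, 0.9, -1.7] clr 16
```

>>> servo_tool(moves=[0,0,0,0.2,0.1,-0.1,10,0,0.1,0,0.45,0.23,-0.2,10,0,0.1,0,0.7,0.36,-0.32,10,0,0.1,0,0.95,0.48,-0.43,10,0,0.1,0,1.2,0.6,-0.52,10,0,0.1,0,1.45,0.72,-0.6,10,0,0.1,0,1.65,0.82,-0.68,10,0,0.1,0,1.71,0.84,-0.7,10])

```text
time: 13.15
eef_pos: [0.5279, 0.0365, 0.3108]
orientation: [126.6, -71.8, 124.2]
force: [-1.3, -0.2, -4.5]
width: 0.239
finger_force: 59.0
```

```bash
python3 - <<'E'
from axfit import *
for i in range(3): s=bot.get_image('side')
t=bot.get_image('top');o=bot.get_obs();P,R=cur(o);tip=P+R@TIP;ax=R@AXT
for n,c in(('side',s),('top',t)):
  g=c['color'].astype(int).sum(2)//3
  for a in(.01,.09,.18):
    u,v=proj(c,[tip+a*ax])[0];r=int(round(v));c0=int(round(u));print(n,a,(round(u,1),round(v,1)),c0-11,g[r,c0-11:c0+12].tolist())
J=cv2.resize(t['color'][255:335,235:315,::-1],None,fx=5,fy=5,interpolation=cv2.INTER_CUBIC)
I=cv2.resize(s['color'][200:320,330:410,::-1],None,fx=5,fy=5,interpolation=cv2.INTER_CUBIC)
K=np.zeros((600,800,3),np.uint8);K[:400,:400]=J;K[:,400:]=I;cv2.imwrite('pics/w6.png',K)
print('pred tip top',proj(t,[tip,tip+.13*ax,tip+.19*ax]).round(1).tolist(),'side',proj(s,[tip,tip+.13*ax,tip+.19*ax]).round(1).tolist(),'bore',proj(t,[O2+[0,0,.15]]),proj(s,[O2+[0,0,.15]]))
E
python3 nxt.py .005,20 .02,20 .035,20
```

```text
side 0.01 (np.float64(359.8), np.float64(278.8)) 349 [121, 121, 123, 122, 122, 122, 121, 121, 122, 122, 122, 121, 122, 122, 122, 122, 121, 122, 121, 121, 121, 122, 122]
side 0.09 (np.float64(380.0), np.float64(234.1)) 369 [107, 108, 108, 108, 108, 107, 112, 136, 157, 165, 169, 170, 169, 168, 167, 167, 164, 159, 149, 140, 126, 112, 103]
side 0.18 (np.float64(404.9), np.float64(178.7)) 394 [174, 153, 119, 106, 118, 134, 144, 151, 157, 165, 170, 170, 170, 168, 166, 163, 159, 153, 139, 108, 65, 38, 37]
top 0.01 (np.float64(269.5), np.float64(282.6)) 259 [209, 208, 201, 185, 154, 127, 136, 151, 153, 148, 142, 135, 123, 104, 92, 83, 77, 77, 89, 111, 132, 139, 143]
top 0.09 (np.float64(271.5), np.float64(290.7)) 260 [196, 199, 199, 197, 191, 191, 191, 202, 217, 227, 239, 246, 249, 249, 249, 248, 243, 232, 219, 199, 166, 138, 114]
top 0.18 (np.float64(274.0), np.float64(301.5)) 263 [96, 101, 131, 170, 195, 201, 203, 201, 202, 202, 202, 204, 204, 203, 203, 198, 179, 158, 134, 118, 111, 110, 112]
pred tip top [[269.3, 281.7], [272.5, 295.3], [274.3, 302.8]] side [[357.4, 284.1], [390.8, 210.2], [407.9, 172.2]] bore [[270.41026762 282.68374043]] [[356.81827175 291.44636367]]
t 13.35 tip ped mm [-1.000e-01  6.000e-01  1.648e+02] lean ped deg [-18.5  -6.8] at mouth mm [5.  2.5] w 0.241 F [-0.1  0.1 -4.7] T [-1.9   0.81  0.02] j [ 47.1  22.1 -18.6 118.2 -71.5  82.7  63.1]
.005,20 [-0.13, 0.06, 0.05, 0.02, 0.0, -0.4] clr 11
.02,20 [-0.13, 0.06, 0.05, 0.07, 0.03, -0.7] clr 11
.035,20 [-0.13, 0.06, 0.05, 0.12, 0.05, -1.0] clr 16
```

View pics/w6.png

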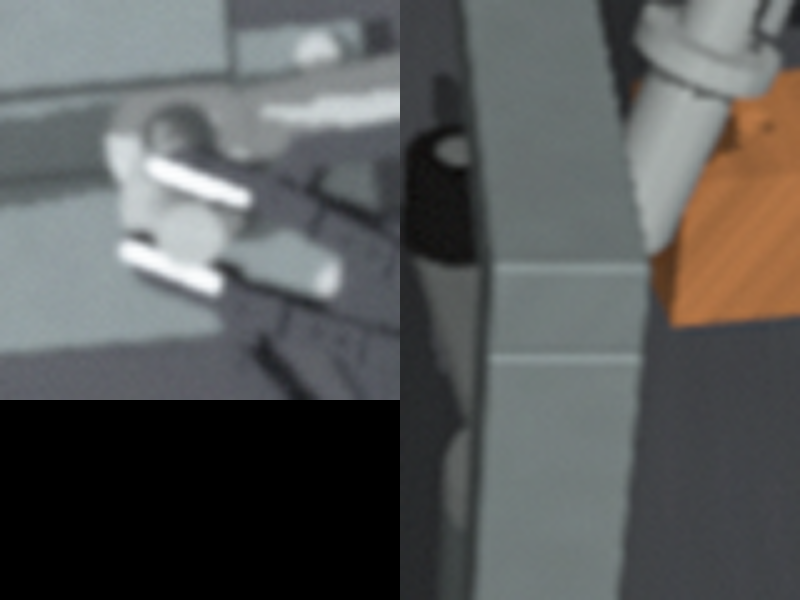

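The top crop shows the nose tip over the bore hole at about (269,282). It sits roughly 3 mm towards +y of the prediction, and the spigot has the same offset. I'll correct the tip model and start down.

```bash
python3 - <<'E'
from ins import *
o=bot.get_obs();P,R=cur(o);G['tip']=(TIP+R.T@np.array([0,.0027,0])).tolist();json.dump(G,open('grip.json','w'))
E
python3 nxt.py -.01,20 .005,20 .02,20 .035,20
```

```text
t 13.35 tip ped mm [  0.2   3.3 164.8] lean ped deg [-18.5  -6.8] at mouth mm [5.3 5.1] w 0.241 F [-0.1  0.1 -4.7] T [-1.9   0.81  0.02] j [ 47.1  22.1 -18.6 118.2 -71.5  82.7  63.1]
-.01,20 [-0.13, 0.06, 0.05, 0.01, -0.06, -0.1] clr 11
.005,20 [-0.13, 0.06, 0.05, 0.02, -0.05, -0.4] clr 11
.02,20 [-0.13, 0.06, 0.05, 0.07, -0.03, -0.7] clr 11
.035,20 [-0.13, 0.06, 0.05, 0.12, -0.0, -1.0] clr 16
```

>>> servo_tool(moves=[0,0,0,0.01,-0.06,-0.1,10,0,0,0,0.02,-0.06,-0.25,10,0,0,0,0.02,-0.05,-0.4,10,0,0,0,0.05,-0.04,-0.55,10,0,0,0,0.07,-0.03,-0.7,10,0,0,0,0.09,-0.02,-0.83,10,0,0,0,0.12,0,-0.95,10,0,0,0,0.12,0,-1,10])

```text
time: 14.15
eef_pos: [0.5332, 0.0357, 0.2604]
orientation: [126.7, -71.8, 124.0]
force: [-0.3, -0.2, -5.0]
width: 0.237
finger_force: 59.0
```

```bash
python3 nxt.py .035,20 .045,16.5 .055,13 .062,11 .066,9
```

```text
t 14.15 tip ped mm [  6.4   3.4 114.2] lean ped deg [-18.5  -6.9] at mouth mm [-5.9 -1.2] w 0.237 F [-0.3 -0.2 -5. ] T [-1.85  0.81 -0.01] j [ 46.3  27.6 -18.5 118.8 -71.3  79.7  68.4]
.035,20 [-0.17, 0.03, 0.0, -0.0, -0.02, 0.02] clr 16
.045,16.5 [-1.71, 3.17, 0.01, 0.16, 0.07, -0.16] clr 19
.055,13 [-3.26, 6.31, 0.01, 0.32, 0.14, -0.34] clr 23
.062,11 [-4.14, 8.1, 0.01, 0.41, 0.19, -0.48] clr 24
.066,9 [-5.02, 9.9, 0.02, 0.49, 0.23, -0.55] clr 18
```

>>> servo_tool(moves=[-0.6,1,0,0.05,0.02,-0.04,10,-1.2,2.1,0,0.11,0.04,-0.1,10,-1.7,3.2,0,0.16,0.07,-0.16,10,-2.2,4.2,0,0.21,0.09,-0.22,10,-2.7,5.3,0,0.27,0.12,-0.28,10,-3.3,6.3,0,0.32,0.14,-0.34,10,-3.7,7.2,0,0.37,0.17,-0.41,10,-4.1,8.1,0,0.41,0.19,-0.48,10])

```text
time: 14.95
eef_pos: [0.5538, 0.0451, 0.2368]
orientation: [155.2, -70.7, 96.9]
force: [-0.9, -0.1, -5.0]
width: 0.234
finger_force: 59.1
```

```bash
python3 nxt.py .062,11 .07,7.5 .074,5.5 .076,5 .083,4.5 .09,4
```

```text
t 14.95 tip ped mm [ 5.9  2.2 88.2] lean ped deg [-10.2  -3.7] at mouth mm [-5.3 -1.9] w 0.234 F [-0.9 -0.1 -5. ] T [-1.85  0.66  0.  ] j [ 42.   27.1 -17.5 116.  -68.3  74.8  58. ]
.062,11 [0.03, -0.03, 0.01, -0.01, -0.0, -0.0] clr 24
.07,7.5 [-1.52, 3.11, 0.01, 0.16, 0.08, -0.16] clr 14
.074,5.5 [-2.4, 4.91, 0.01, 0.24, 0.12, -0.25] clr 10
.076,5 [-2.62, 5.36, 0.01, 0.27, 0.13, -0.29] clr 8
.083,4.5 [-2.84, 5.81, 0.01, 0.3, 0.14, -0.43] clr 11
.09,4 [-3.06, 6.26, 0.01, 0.31, 0.15, -0.58] clr 16
```

>>> servo_tool(moves=[-0.4,0.8,0,0.04,0.02,-0.04,10,-0.8,1.6,0,0.08,0.04,-0.08,10,-1.2,2.4,0,0.12,0.06,-0.12,10,-1.5,3.1,0,0.16,0.08,-0.16,10,-1.9,4,0,0.2,0.1,-0.2,10,-2.4,4.9,0,0.24,0.12,-0.25,10,-2.6,5.4,0,0.27,0.13,-0.29,10,-2.6,5.4,0,0.27,0.13,-0.29,10])

```text
time: 15.75
eef_pos: [0.5674, 0.0517, 0.2226]
orientation: [170.4, -68.1, 82.7]
force: [0.5, 0.1, -4.6]
width: 0.237
finger_force: 59.1
```

```bash
python3 nxt.py .076,5 .083,4.5 .09,4 .1,3.2 .11,2.5 .13,0
```

```text
t 15.75 tip ped mm [ 5.6  2.1 74.3] lean ped deg [-4.7 -1.7] at mouth mm [-0.6 -0.3] w 0.237 F [ 0.5  0.1 -4.6] T [-1.82  0.57  0.02] j [ 38.9  27.2 -16.7 113.7 -65.7  72.2  50.7]
.076,5 [-0.04, 0.03, -0.01, 0.0, 0.0, -0.01] clr 8
.083,4.5 [-0.26, 0.48, -0.01, 0.03, 0.01, -0.15] clr 11
.09,4 [-0.48, 0.93, -0.01, 0.04, 0.02, -0.29] clr 16
.1,3.2 [-0.84, 1.64, -0.01, 0.07, 0.04, -0.5] clr 25
.11,2.5 [-1.15, 2.27, -0.01, 0.09, 0.04, -0.7] clr 35
.13,0 [-2.25, 4.52, -0.01, 0.12, 0.06, -1.12] clr 49
```

Now the journal enters. I'll go down gently to 0.1.

>>> servo_tool(moves=[-0.1,0.2,0,0.01,0,-0.07,10,-0.3,0.5,0,0.03,0.01,-0.15,10,-0.4,0.7,0,0.04,0.02,-0.22,10,-0.5,1,0,0.04,0.02,-0.29,10,-0.7,1.3,0,0.06,0.03,-0.4,10,-0.8,1.6,0,0.07,0.04,-0.5,10])

```text
time: 16.35
eef_pos: [0.5708, 0.0533, 0.1971]
orientation: [174.2, -67.0, 79.1]
force: [0.1, 0.8, -3.9]
width: 0.244
finger_force: 59.1
```

```bash
python3 nxt.py .1,3.2 .105,2.5 .11,2 .12,0.8 .13,0 .131,0
```

```text
t 16.35 tip ped mm [ 4.8  1.7 49.3] lean ped deg [-3.  -1.1] at mouth mm [-0.5 -0.3] w 0.244 F [ 0.1  0.8 -3.9] T [-1.78  0.56 -0.05] j [ 37.9  29.2 -16.4 113.6 -65.1  70.2  50.7]
.1,3.2 [-0.02, 0.02, 0.04, 0.0, 0.0, 0.01] clr 25
.105,2.5 [-0.33, 0.65, 0.04, 0.01, 0.01, -0.09] clr 30
.11,2 [-0.55, 1.1, 0.04, 0.02, 0.01, -0.19] clr 35
.12,0.8 [-1.08, 2.17, 0.04, 0.04, 0.02, -0.4] clr 41
.13,0 [-1.43, 2.89, 0.04, 0.06, 0.03, -0.61] clr 49
.131,0 [-1.43, 2.89, 0.04, 0.06, 0.03, -0.63] clr 50
```

>>> servo_tool(moves=[-0.2,0.3,0,0.01,0,-0.04,10,-0.4,0.7,0,0.01,0.01,-0.1,10,-0.6,1.1,0,0.02,0.01,-0.19,10,-0.8,1.6,0,0.03,0.02,-0.29,10,-1.1,2.2,0,0.04,0.02,-0.4,10,-1.3,2.6,0,0.05,0.03,-0.5,10,-1.4,2.9,0,0.06,0.03,-0.57,10,-1.4,2.9,0,0.06,0.03,-0.57,10])

```text
time: 17.15
eef_pos: [0.5736, 0.055, 0.1686]
orientation: [-179.6, -65.0, 73.5]
force: [-0.2, -0.5, -4.0]
width: 0.234
finger_force: 59.0
```

```bash
python3 nxt.py .13,0 .131,0
```

```text
t 17.15 tip ped mm [-0.   0.3 21.9] lean ped deg [ 0.  -0.1] at mouth mm [0.  0.2] w 0.234 F [-0.2 -0.5 -4. ] T [-1.72  0.51 -0.01] j [ 36.3  31.2 -15.8 113.  -63.7  68.1  48.9]
.13,0 [-0.06, -0.03, 0.02, -0.0, -0.0, -0.04] clr 49
.131,0 [-0.06, -0.03, 0.02, -0.0, -0.0, -0.06] clr 50
```

Now the last 2 mm, pressing until I see contact.

>>> servo_tool(moves=[0,0,0,0,0,-0.02,10,0,0,0,0,0,-0.04,10,0,0,0,0,0,-0.05,10,0,0,0,0,0,-0.07,10,0,0,0,0,0,-0.09,10,0,0,0,0,0,-0.09,10])

```text
time: 17.75
eef_pos: [0.574, 0.0551, 0.1664]
orientation: [-179.8, -65.2, 73.7]
force: [-3.3, -3.0, 5.4]
width: 0.237
finger_force: 59.6
```

```bash
python3 nxt.py .13,0
```

```text
t 17.75 tip ped mm [ 0.8  0.7 19.6] lean ped deg [-0.1 -0.2] at mouth mm [0.4 0.3] w 0.237 F [-3.3 -3.   5.4] T [-0.18  0.29  0.39] j [ 36.4  31.5 -15.8 113.  -63.9  68.1  49.3]
.13,0 [-0.22, 0.12, 0.0, -0.01, -0.0, 0.0] clr 49
```

>>> servo_tool(moves=[0,0,0,0,0,0.03,10,0,0,0,0,0,0.04,60,0,0,0,0,0,0.04,60,0,0,0,0,0,0.04,60,0,0,0,0,0,0.04,60,0,0,0,-0.08,-0.26,0.16,60,0,0,0,-0.2,-0.7,0.37,60,0,0,0,-0.4,-1.3,0.7,60])

```text
time: 18.55
eef_pos: [0.5527, -0.0101, 0.1999]
orientation: [-179.5, -65.1, 73.5]
force: [0.4, -0.6, 0.5]
width: 0.702
finger_force: 0.0
```

```bash
python3 - <<'E'
from axfit import *
for i in range(2): t=bot.get_image('top')
s=bot.get_image('side');o=bot.get_obs();print(o['width'],o['force'],o['eef_pos'],np.round(o['joint_positions'],1))
B=O2+[0,0,.15]
print('pred home top/coll',proj(t,[B+[0,0,.008],B+[0,0,.06]]),'side',proj(s,[B,B+[0,0,.06]]))
for n,c in(('top',t),('side',s)):
    a=axis_px(c);print(n,[x for x in a] if a else None)
g=t['color'].astype(int).sum(2)//3;u,v=proj(t,[B+[0,0,.008]])[0].round().astype(int);print(u,v);print(g[v-14:v+15:2,u-16:u+18:2])
E
```

```text
0.7015033079446348 [-0.35671634  1.00239956  0.43052181] [ 0.55443284 -0.01419884  0.20011421] [ 41.   29.2 -12.7 110.  -58.9  75.6  46.9]
pred home top/coll [[269.97630644 282.10541008]
 [267.00057405 278.13971815]] side [[356.81827175 291.44636367]
 [359.09144935 259.92742299]]
top [array([269.90384, 281.34067], dtype=float32), array([0.99630696, 0.08586302], dtype=float32), np.float32(-10.978685), np.float32(11.111794), 0.57]
side None
270 282
[[154 154 155 154 152 151 152 151 149 145 142 141 138 119 120 142 142]
 [140 141 137 133 127 117 119 118 111 106  98 101 100  95 105 110 111]
 [100 103 105 104 103 103 106 112 115 118 121 124 125 117 110 116 124]
 [125 127 125 132 136 138 147 153 153 150 140 138 140 138 134 135 138]
 [108 111 128 144 175 187 196 206 206 192 144 138 139 139 140 135 139]
 [102 107 133 150 194 209 209 210 211 195 133 132 138 139 138 132 139]
 [103 116 143 159 189 208 208 211 207 174 115 129 139 137 137 135 137]
 [105 157 189 199 207 205 203 198 175 130 105 129 141 137 136 135 139]
 [103 164 210 213 212 203 174 143 119 107 116 136 144 138 139 135 140]
 [100 154 211 214 212 212 199 163 139 146 178 187 180 153 139 125 118]
 [ 91 122 203 216 212 210 209 204 202 203 211 209 183 145 149 112  84]
 [ 91  98 169 211 214 209 211 212 211 209 199 178 159 166 143  92  76]
 [110 112 133 192 216 213 211 203 196 194 194 189 192 172 111  82  76]
 [146 145 146 160 188 207 214 215 211 210 209 197 161 115  82  76  75]
 [153 149 151 151 152 159 173 182 183 175 158 127  99  82  77  79  78]]
```

```bash
cat > rock.py <<'E'
from axfit import *
import sys
OFF=.041
def rollpos(q): a=YAW+q;return O2+.13*np.array([np.sin(a),-np.cos(a),0])
def meas():
    t=bot.get_image('top');g=t['color'].astype(int).max(2)
    m=(g<58).astype(np.uint8);m[:235]=0;m[300:]=0;m[:,:300]=0;m[:,375:]=0
    n,l,st,ce=cv2.connectedComponentsWithStats(m)
    out=[]
    for i in range(1,n):
        if st[i,4]>60:
            h=cv2.convexHull(np.argwhere(l==i)[:,::-1].astype(np.int32));c,r=cv2.minEnclosingCircle(h);X=ray(t,c,.175);d=X-O2
            out.append((st[i,4],np.round(c,1),round(r,1),X.round(4),'q',round(np.arctan2(d[1],d[0])+np.pi/2-YAW,3)))
    return out
def tgt(q,dt=0,back=0,z=.172,psi=75,th=65):
    """pads centre at roller for angle q, shifted dt (m) tangentially (+ away from robot)"""
    a=YAW+q;X=rollpos(q)+dt*np.array([np.cos(a),np.sin(a),0]);R=Rt(th,psi,-1);h=np.r_[R[:2,2],0]/np.hypot(*R[:2,2])
    X=X-back*h+[0,0,z];return X+OFF*R[:,2],R
E
python3 - <<'E'
from rock import *
print(meas())
o=bot.get_obs();k,r=fit();j=np.array(o['joint_positions']);q0=.144
for nm,q in(('A',tgt(q0,0,.1,.25)),('B',tgt(q0,0,.03,.2)),('C',tgt(q0)),('D',tgt(.35,-.006)),('E',tgt(-.35,.006)),('F',tgt(0,0))):
    x,a,b=ik(k,*q,j);print(nm,q[0].round(3),delta(o,*q).round(2).tolist(),x.round(),round(a*1000+b,1))
E
```

```text
[(np.int32(325), array([339.5, 273.5]), 19.6, array([ 0.5793, -0.1114,  0.175 ]), 'q', np.float64(0.015)), (np.int32(155), array([364., 285.]), 12.2, array([ 0.5583, -0.1577,  0.175 ]), 'q', np.float64(-0.134))]
A [ 0.579 -0.166  0.233] [-0.08, -0.15, 1.08, 0.52, -3.12, 0.66] [ 48.  37.  -9.  91. -53.  92.  42.] 0.0
B [ 0.597 -0.098  0.183] [-0.08, -0.15, 1.08, 0.88, -1.77, -0.34] [ 44.  38. -11.  97. -55.  84.  45.] 0.0
C [ 0.605 -0.069  0.155] [-0.08, -0.15, 1.08, 1.03, -1.19, -0.9] [ 42.  40. -12.  99. -56.  80.  46.] 0.0
D [ 0.625 -0.062  0.155] [-0.08, -0.15, 1.08, 1.43, -1.05, -0.9] [ 41.  41. -12.  97. -57.  79.  45.] 0.0
E [ 0.547 -0.071  0.155] [-0.08, -0.15, 1.08, -0.12, -1.22, -0.9] [ 45.  37. -11. 105. -55.  80.  51.] 0.0
F [ 0.587 -0.072  0.155] [-0.08, -0.15, 1.08, 0.66, -1.25, -0.9] [ 43.  39. -12. 101. -56.  80.  48.] 0.0
```

>>> servo_tool(moves=[0,0,0,-0.05,-0.2,0.4,60,0,0,0,-0.05,-0.7,0.8,60,0,0,0,0,-1.3,0.9,55,0,0,0,0.15,-2,0.85,52,0,0,0,0.35,-2.7,0.75,52,0,0,1,0.5,-3.1,0.66,52,0,0,1,0.5,-3.1,0.66,52])

```text
time: 19.55
eef_pos: [0.5796, -0.1672, 0.2307]
orientation: [-179.6, -65.0, 74.4]
force: [0.5, 0.7, 0.1]
width: 0.606
finger_force: 0.0
```

```bash
python3 - <<'E'
from rock import *
bot.get_image('top');bot.get_image('top');print(meas())
o=bot.get_obs();print(o['eef_pos'],o['orientation'],o['width'],o['force'])
w=bot.get_image('wrist')
for nm,q in(('A',tgt(.144,0,.1,.25)),('B',tgt(.144,0,.03,.2)),('C',tgt(.144))):print(nm,delta(o,*q).round(2).tolist())
X=rollpos(.144);print('roller top pred wrist',proj(w,[X+[0,0,.184],X+[0,0,.148],O2+[0,0,.21]]).round(0).tolist())
c=w['color'][:,:,::-1];cv2.imwrite('pics/w7.png',c)
E
```

```text
[(np.int32(275), array([336., 266.]), 11.4, array([ 0.5935, -0.1046,  0.175 ]), 'q', np.float64(0.131))]
[ 0.57844719 -0.1632369   0.23245214] [-179.50754187  -65.12235754   74.56261973] 0.6048630635355421 [ 0.72187064 -0.5092482  -0.52560236]
A [-0.17, -0.17, -0.01, 0.01, -0.05, 0.0]
B [-0.17, -0.17, -0.01, 0.38, 1.31, -1.0]
C [-0.17, -0.17, -0.01, 0.53, 1.88, -1.56]
roller top pred wrist [[324.0, 263.0], [324.0, 292.0], [254.0, 153.0]]
```

View pics/w7.png

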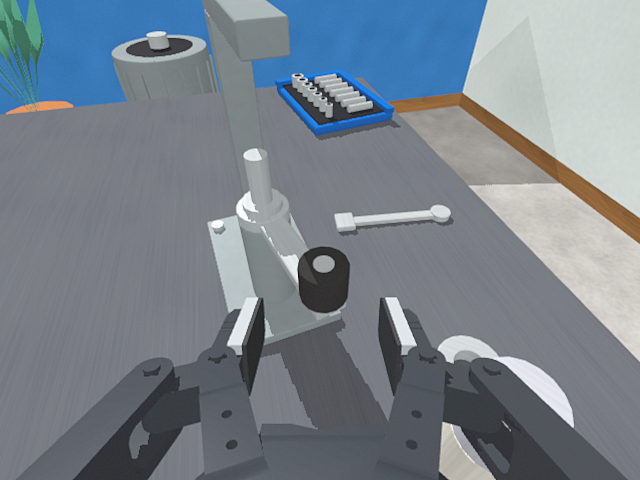

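The wrist view shows the axle home, with its collar on the eye at (263,205). The roller is at (324,265), centred between the open pads at x≈250 and x≈395. I'll go in to straddle it.

>>> servo_tool(moves=[0,0,0,0.15,0.4,-0.35,52,0,0,0,0.27,0.85,-0.7,52,0,0,0,0.38,1.3,-1.0,52,0,0,0,0.43,1.5,-1.2,52,0,0,0,0.48,1.7,-1.4,52,0,0,0,0.53,1.88,-1.56,52,0,0,0,0.53,1.88,-1.56,52])

```text
time: 20.45
eef_pos: [0.6048, -0.0697, 0.1539]
orientation: [-179.5, -65.1, 74.5]
force: [-0.5, -0.8, -0.5]
width: 0.605
finger_force: 0.0
```

```bash
cat > rs.py <<'E'
from rock import *
import sys
o=bot.get_obs();P,R=cur(o);X=P-OFF*R[:,2];d=X-O2
print(o['time'],'pads',X.round(4),'pads angle',round(np.arctan2(d[1],d[0])+np.pi/2-YAW,3),'r',np.hypot(*d[:2]).round(3),'F',np.round(o['force'],1),o['width'],np.round(o['joint_positions'],1));print(meas())
for a in sys.argv[1:]:
    q,dt=map(float,a.split(','));print(a,delta(o,*tgt(q,dt)).round(2).tolist())
E
python3 rs.py .2,.006 .28,.006 .34,.006 .37,.006
```

```text
20.45 pads [ 0.5952 -0.1056  0.1712] pads angle 0.141 r 0.131 F [-0.5 -0.8 -0.5] 0.604528465671316 [ 41.1  39.4 -11.5  99.  -55.5  77.9  46.6]
[(np.int32(389), array([348.2, 258. ]), 23.5, array([ 0.6093, -0.1274,  0.175 ]), 'q', np.float64(0.195)), (np.int32(75), array([354.5, 287. ]), 8.5, array([ 0.5542, -0.1399,  0.175 ]), 'q', np.float64(-0.163))]
.2,.006 [-0.13, -0.2, 0.04, 0.26, 0.09, 0.01]
.28,.006 [-0.13, -0.2, 0.04, 0.45, 0.17, 0.01]
.34,.006 [-0.13, -0.2, 0.04, 0.59, 0.24, 0.01]
.37,.006 [-0.13, -0.2, 0.04, 0.66, 0.28, 0.01]
```

>>> servo_tool(moves=[0,0,0,0.13,0.05,0,52,0,0,0,0.26,0.09,0,52,0,0,0,0.36,0.13,0,52,0,0,0,0.45,0.17,0,52,0,0,0,0.53,0.21,0,52,0,0,0,0.6,0.25,0,52,0,0,0,0.63,0.26,0,52,0,0,0,0.63,0.26,0,52])

```text
time: 21.3
eef_pos: [0.637, -0.0578, 0.1547]
orientation: [-179.7, -65.0, 74.6]
force: [0.2, 0.7, -0.1]
width: 0.609
finger_force: 0.1
```

```bash
python3 rs.py .37,.006 .38,.007 .39,.008
```

```text
21.3 pads [ 0.6274 -0.0937  0.172 ] pads angle 0.403 r 0.132 F [ 0.2  0.7 -0.1] 0.6091153218571629 [ 39.   40.7 -12.1  96.1 -56.4  76.8  44.4]
[(np.int32(477), array([340.5, 258. ]), 20.4, array([ 0.6091, -0.1129,  0.175 ]), 'q', np.float64(0.223))]
.37,.006 [-0.06, -0.11, 0.12, 0.01, 0.04, -0.0]
.38,.007 [-0.06, -0.11, 0.12, 0.05, 0.06, -0.0]
.39,.008 [-0.06, -0.11, 0.12, 0.09, 0.09, -0.0]
```

>>> servo_tool(moves=[0,0,0,0.04,0.02,0,52,0,0,0,0.08,0.05,0,52,0,0,0,0.12,0.07,0,52,0,0,0,0.12,0.07,0,52,0,0,0,0.12,0.07,0,52])

```text
time: 21.85
eef_pos: [0.6417, -0.0543, 0.1543]
orientation: [-179.5, -65.0, 74.5]
force: [-4.5, -0.4, -0.3]
width: 0.607
finger_force: 2.3
```

```bash
python3 rs.py .2,-.006 -.1,-.006 -.3,-.006 -.37,-.006
```

```text
21.85 pads [ 0.6321 -0.0902  0.1716] pads angle 0.448 r 0.131 F [-4.5 -0.4 -0.3] 0.6066338114029095 [ 38.5  41.  -12.2  95.7 -56.5  76.5  44. ]
[(np.int32(475), array([339., 256.]), 20.0, array([ 0.6129, -0.11  ,  0.175 ]), 'q', np.float64(0.256))]
.2,-.006 [-0.08, -0.2, 0.03, -0.71, -0.29, 0.01]
-.1,-.006 [-0.08, -0.2, 0.03, -1.48, -0.38, 0.01]
-.3,-.006 [-0.08, -0.2, 0.03, -2.0, -0.31, 0.01]
-.37,-.006 [-0.08, -0.2, 0.03, -2.17, -0.26, 0.01]
```

The force rises to 4.5 N, so the arm is at its far stop. Now I'll pull it back towards the robot.

>>> servo_tool(moves=[0,0,0,-0.25,-0.12,0,52,0,0,0,-0.55,-0.24,0,52,0,0,0,-0.85,-0.32,0,52,0,0,0,-1.15,-0.36,0,52,0,0,0,-1.45,-0.38,0,52,0,0,0,-1.75,-0.36,0,52,0,0,0,-2,-0.31,0,52,0,0,0,-2.15,-0.27,0,52])

```text
time: 22.7
eef_pos: [0.5334, -0.0674, 0.1546]
orientation: [-179.5, -65.1, 74.4]
force: [1.2, -1.0, -0.9]
width: 0.612
finger_force: 0.6
```

>>> servo_tool(moves=[0,0,0,-0.04,0.02,0,52,0,0,0,-0.08,0.03,0,52,0,0,0,-0.08,0.03,0,52])

```text
time: 23.0
eef_pos: [0.5328, -0.0671, 0.1545]
orientation: [-180.0, -64.9, 74.7]
force: [5.0, -1.4, -1.7]
width: 0.61
finger_force: 2.5
```

```bash
python3 rs.py -.38,-.008 -.1,.006 0,.006
```

```text
23.0 pads [ 0.5231 -0.1029  0.1719] pads angle -0.42 r 0.13 F [ 5.  -1.4 -1.7] 0.6096940627700002 [ 44.7  34.9 -10.8 107.8 -54.7  78.   51.8]
[(np.int32(85), array([335.5, 296.6]), 8.8, array([ 0.5354, -0.1046,  0.175 ]), 'q', np.float64(-0.324))]
-.38,-.008 [0.05, -0.02, 0.24, -0.06, 0.02, 0.0]
-.1,.006 [0.05, -0.02, 0.24, 0.94, -0.12, 0.0]
0,.006 [0.05, -0.02, 0.24, 1.2, -0.09, 0.0]
```

>>> servo_tool(moves=[0,0,0,0.2,-0.04,0,52,0,0,0,0.45,-0.08,0,52,0,0,0,0.7,-0.11,0,52,0,0,0,0.95,-0.12,0,52,0,0,0,1.15,-0.1,0,52,0,0,0,1.23,-0.09,0,52,0,0,0,1.23,-0.09,0,52,0,0,0,1.1,-0.1,0,52])

```text
time: 23.85
eef_pos: [0.5864, -0.0711, 0.1548]
orientation: [-179.8, -65.0, 74.7]
force: [-0.0, -0.3, 0.6]
width: 0.613
finger_force: 0.0
```

```bash
python3 rs.py
```

```text
23.85 pads [ 0.5768 -0.107   0.1721] pads angle -0.001 r 0.129 F [-0.  -0.3  0.6] 0.6134952609848494 [ 42.1  38.2 -11.3 101.2 -55.3  78.   47.9]
[(np.int32(446), array([350. , 268.5]), 23.0, array([ 0.5892, -0.1311,  0.175 ]), 'q', np.float64(0.063))]
```

Now I'll open slightly, retreat up and back, then check.

>>> servo_tool(moves=[0,0,0,0,0,0,60,0,0,0,-0.05,-0.15,0.15,60,0,0,0,-0.12,-0.45,0.4,60,0,0,0,-0.2,-0.85,0.75,60,0,0,0,-0.35,-1.4,1.3,60,0,0,0,-0.55,-2,2,60,0,0,0,-0.7,-2.4,2.6,60,0,0,0,-0.7,-2.4,2.6,60])

```text
time: 24.7
eef_pos: [0.5515, -0.1974, 0.2887]
orientation: [179.3, -64.7, 75.1]
force: [-0.3, 0.2, 0.3]
width: 0.7
finger_force: 0.0
```

```bash
python3 - <<'E'
from rock import *
for i in range(5):bot.get_image('wrist')
print(meas());t=bot.get_image('top');a=axis_px(t);print(a and (a[0],a[4]),'expect',proj(t,[O2+[0,0,.158]]),proj(t,[O2+[0,0,.21]]))
g=t['color'].astype(int).sum(2)//3;print(g[266:296:2,254:288:2])
for l in('spray_can','bearing','spanner'):print(l,[d['location'] for d in bot.trace(t,l)[:1]])
o=bot.get_obs();print(o['time'],o['force'],o['eef_pos'])
E
```

```text
[(np.int32(267), array([338.1, 274.5]), 11.9, array([ 0.5774, -0.1088,  0.175 ]), 'q', np.float64(0.002))]
(array([269.86862, 281.60052], dtype=float32), 0.63) expect [[269.97630644 282.10541008]] [[267.00057405 278.13971815]]
[[156 156 156 156 156 155 153 155 157 157 156 156 154 128 127 151 150]
 [156 157 154 155 156 152 151 154 151 146 143 142 142 120 121 143 142]
 [143 142 139 132 128 120 119 116 114 106 101  97 102  93 107 111 110]
 [103 103 105 104 104 107 107 111 117 118 120 124 126 118 105 103 103]
 [126 125 126 133 138 142 148 155 154 152 143 140 138 136 124 115 122]
 [108 112 126 145 173 186 197 206 205 195 146 140 140 141 140 136 139]
 [101 107 134 149 193 209 211 212 213 199 137 134 141 139 137 135 139]
 [104 116 142 159 191 208 212 210 209 176 115 125 139 138 137 137 135]
 [102 149 189 201 209 207 205 199 177 132 105 127 141 137 134 136 140]
 [105 169 213 215 216 207 179 146 120 108 115 138 144 144 139 135 148]
 [102 151 214 217 212 212 199 166 144 141 157 182 182 156 144 139 176]
 [ 91 123 203 217 212 212 210 204 204 206 209 208 185 150 141 127 147]
 [ 89 102 168 216 216 213 212 213 211 209 202 181 166 179 143  95  85]
 [113 113 132 193 217 216 210 200 199 199 199 191 193 172 114  80  78]
 [147 145 147 164 191 210 217 214 212 215 208 198 166 113  85  77  76]]
spray_can [[390.3, 229.9]]
bearing [[355.3, 205.6]]
spanner [[235.9, 200.1]]
25.25 [-0.09744544 -0.05149364  0.36082344] [ 0.55116125 -0.19109456  0.28420307]
```

The idler is at about 0.00 rad, the axle is home, and the bystanders haven't moved. Handing in.

```bash
python3 -c "
from bench import bot
print(bot.hand_in())"
```

```text
the job is handed in; nothing more can be done
None
```

The axle is home in the bore, the idler arm was rocked to both stops and left about midway (about 0.00 rad), the spray can, spanner and bearing were left alone, and the job was handed in at about 25 s of the 72 s; no verdict came back.

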